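# Put the dog-care pile away

### The arm

A 6-joint arm with a two-finger parallel gripper is mounted at the origin on the work surface. World frame = base frame: x ahead of the robot, y to its left, z up, the work surface at z = 0. Lengths are in m, angles in rad, forces in N, time in s.
With the tool pointing down it reaches from about 0.225 to 0.725 m from the base axis. Payload 3.1 kg.
Tool frame: the origin (TCP) lies on the centre line of the jaws, within the pads' length; the fingertips stand 25 mm ahead of it and the grasp point (between the pads) lies 6 mm ahead of it (manip.nose_length is the distance from the TCP to the fingertips, in m); y points along the fingers, z is the direction in which the jaws open and shut, and the axes are right-handed (so a half turn about y gives the same grasp; the last joint's range is limited). The gripper opens to 85 mm and grips with 20 to 120 N. Pads are 22 mm wide; open, the fingers measure 114 mm over their backs; the gripper's body (76 mm by 85 mm) begins 54 mm behind the grasp point. The pads swing forward as they close: fully open they stand 13 mm farther back than shut.
Start: joints at [-1.384, 0.048, 0.099, 1.622, 0, 1.443], TCP at [0.163, -0.499, 0.256] pointing down, gripper open.
Joint ranges: [-2.91, 2.91], [-0.99, 1.94], [-1.21, 1.42], [-2.12, 2.29], [-1.49, 1.47], [-3.14, 3.14]. Speed limits (rad/s): [2.79, 2.79, 3.14, 3.14, 3.14, 3.14].

### API

Orientations are given as a rotation vector (axis times angle).
In Python, from cell import manip gives the robot as it stands.
- The arm moves only by the tool step_arm, never from a script. Its argument "moves" is a list of rows, each a list of 7 numbers: the shift along the tool's x, y, z in cm, then the turn, a rotation vector about the tool's x, y, z in degrees, then the finger opening in cm, from 0 to 8.54. In form: [[tx, ty, tz, wx, wy, wz, claw], ...]. A call has 1 to 20 rows; each row shifts and turns the commanded pose from where the row before left it, along the tool's axes as they then stand; what a row does not reach is not made up. A row lasts 1/12 s, in which the tool goes at most 41.7 mm and 7.16 degrees, less where a joint would pass 70% of its speed; a pose out of reach is approached as far as the arm can. A call with a gripper value outside its range is refused whole. The fingers move at their own pace and stop on an object; the grip force is fixed at half the most. Time passes only in rows, so rows that do not move let the fingers close. It gives the time, the measured TCP pose, the force and the opening at its end, in the units of the state.
- manip.sense(): the state, without advancing time (a new reading comes with each control period).
- manip.snapshot(name): name is "scene" or "side" or "wrist"; returns a dict with "color" (480x640x3 uint8, red, green, blue), "fx", "fy", "cx", "cy" (pixels), "cam_to_world" (4x4, takes a point from camera to world coordinates). Camera axes: x right, y down, z forward; pixel columns grow to the right and rows downward; lengths in m; the calibration is good to about 2 mm. The wrist camera is an equidistant fisheye: a pixel r from the principal point sees the ray r / f radians off the axis. A picture is of the moment at which its call begins. There is no depth.
- manip.close_job(): hands the job in, once; it reports no verdict.
The state is a dict: "t": time; "q": joint angles; "qvel": joint speeds; "joint_efforts": joint torques, N m; "tcp_pos": TCP position; "tcp_rot": TCP orientation; "force": force on the tool from outside, world axes, zero at the start; "wrist_torque": the same for the moment, N m; "finger_gap": finger opening in m.
Only numpy, scipy, OpenCV 4.12 (cv2) and the standard library are available. Lean on these libraries where they do the work, as an engineer would, in place of code of your own. Each camera call takes 0.05 s, during which the arm holds its last target.

### The job

After brushing the dog somebody left everything piled on the birch box: take the pile apart from the top down, one thing at a time, and put each thing away before taking the next: the round balm tin on the cork coaster, the white first-aid tin in the leather tray, the brush, bristles down, in the white enamel tray, and last the birch box on the grey felt mat. Each must lie flat in the middle of its place, and the three long things lengthwise along theirs. Set things down rather than dropping them, let go of all of them, and leave the jar and the travel mug where they stand.

Things in the scene. Friction and masses are not known exactly. Their poses are not given: they have to be found in the camera images.
- balm_tin_center (a point): Centre, half-way up, of the round paw-balm tin on top of the pile: aluminium with a yellow lid and brown paw print, diameter 54, height 24 mm, 70 g; z axis up. It stands on the lid of the first-aid tin.
- aid_tin_center (a point): Centre, half-way up, of the first-aid tin, second from the top: white flat rectangular tin with a green cross on its lid, 95 long, 58 wide, 24 mm high, about 120 g; z axis up, y axis lengthwise, closed, moved as one piece. It lies on the brush, roughly lengthwise with it.
- brush_center (a point): Centre, half-way up, of the wooden dog brush, third from the top: oval dark walnut back, flat on top, with dark bristles underneath (no handle), 136 long, 56 wide, 40 mm high in all; the wooden back is the upper 18 mm, the stiff bristles (44 by 112 mm) the lower 22 mm; about 160 g; z axis up, y axis lengthwise. It lies bristles down on the birch box, roughly lengthwise with it.
- box_center (a point): Centre, half-way up, of the hinged birch box at the bottom of the pile: pale wood with small brass catches and hinges, 180 long, 62 wide, 52 mm high, about 340 g; z axis up, y axis lengthwise. It is latched shut and moves as one piece.
- coaster: Round cork coaster, the balm tin's place, fixed to the bench: diameter 100, 6 mm thick; origin at the centre of its underside, on the bench top.
- leather_tray: Brown leather catch-all tray, the first-aid tin's place, fixed: 165 long, 125 wide, floor 4 mm thick, lip 10 mm high over the bench (lip 4 mm thick, so 117 mm clear across inside); origin at the centre of its underside; z axis up, y axis lengthwise.
- enamel_tray: White enamel tray with a blue rim, the brush's place, fixed: 200 long, 128 wide, floor 3 mm thick, lip 13 mm high over the bench (3 mm thick, 122 mm clear across inside); origin at the centre of its underside; z axis up, y axis lengthwise.
- felt_mat: Grey felt mat with pale stitching, the birch box's place, fixed: 220 long, 105 wide, 5 mm thick; origin at the centre of its underside; z axis up, y axis lengthwise.
- jar_center (a point): Centre, half-way up, of a glass mason jar of dog biscuits with a steel screw lid, a loose bystander: diameter 68, 130 mm high; z axis up.
- mug_center (a point): Point on the axis, 90 mm above the foot, of a closed stainless travel mug with a black lid, a loose bystander: diameter up to 75, 185 mm high; z axis up.
Things that resemble listed ones, but are neither listed nor needed, are in the scene too. What is shaped like the part that bears box_center but purple is not meant. There is more than one size of the leather_tray; the one meant has the size given above.

How it is judged:
By the outcome, as a careful person would: the job done as asked, in the order asked, and still so for the second after the job is handed in, with the robot touching nothing.
It also fails if it takes over 128 s, if anything falls off the work surface, if the arm or the gripper's body presses on something with over 40 N, if the wrist force passes 120 N, or if a joint passes its speed limit or range.

## Working session

There is one attempt and no reset: what is moved stays moved. The work goes in short steps, Python scripts to look and compute and a tool call to move; the robot and the scene stay as the last step left them, time stands still between calls to the robot, and variables do not carry over. Pictures are saved under pics/ and viewed, and the job is handed in when it is done.

Besides the shell and the picture viewer there is one more tool, called after ">>>" as name([rows], argument=value, ...), one row to a line, values as JSON. step_arm: Moves the arm, as the interface text tells. Its arguments: {"type":"object","properties":{"moves":{"type":"array"}},"required":["moves"]}

```bash
ls; mkdir -p pics
python3 - <<'E'
from cell import manip
import cv2
for n in ["scene","side","wrist"]:
    s=manip.snapshot(n)
    cv2.imwrite(f"pics/{n}0.png",s["color"][:,:,::-1])
    print(n,s["fx"],s["fy"],s["cx"],s["cy"]); print(s["cam_to_world"].round(4).tolist())
print(manip.sense())
E
```

```text
pics
scene 441.3143181270558 441.3143181270558 322.0989981804327 238.41766410460218
[[0.8958, 0.3795, -0.2312, 0.7127], [0.4442, -0.7515, 0.4878, -0.4912], [0.0114, -0.5397, -0.8418, 0.9355], [0.0, 0.0, 0.0, 1.0]]
side 504.77685608881796 504.77685608881796 331.26202731503867 232.55676440383561
[[-0.7362, -0.3723, 0.5652, -0.1745], [-0.6768, 0.4112, -0.6106, 0.7234], [-0.0051, -0.8321, -0.5547, 0.7723], [0.0, 0.0, 0.0, 1.0]]
wrist 371.64829954431775 371.64829954431775 315.5193202670467 233.45551716100684
[[0.3092, -0.8982, -0.3123, 0.2434], [-0.951, -0.2927, -0.0998, -0.4727], [-0.0018, 0.3278, -0.9447, 0.3727], [0.0, 0.0, 0.0, 1.0]]
{'t': 0.15, 'q': array([-1.38382012e+00,  4.85724064e-02,  9.79349100e-02,  1.62203360e+00,
       -8.50164347e-06,  1.44302956e+00]), 'qvel': array([-0.00035084, -0.00340704,  0.00353653,  0.00116895, -0.00061304,
        0.00029153]), 'joint_efforts': array([ 1.65230045e-03, -3.39260960e+01,  3.20423162e+01,  1.54101220e-02,
       -9.82965594e-05, -3.30287179e-06]), 'tcp_pos': array([ 0.16244307, -0.49876249,  0.25537888]), 'tcp_rot': array([-0.32561355,  2.05349396, -2.04960189]), 'force': array([0.45692194, 0.15841066, 0.06946082]), 'wrist_torque': array([-0.02039051,  0.04033353, -0.04293156]), 'finger_gap': 0.08562380128494247}
```

View pics/scene0.png

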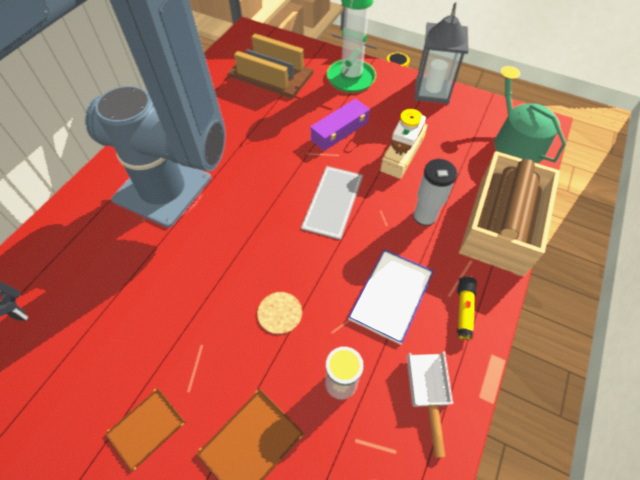

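View pics/side0.png

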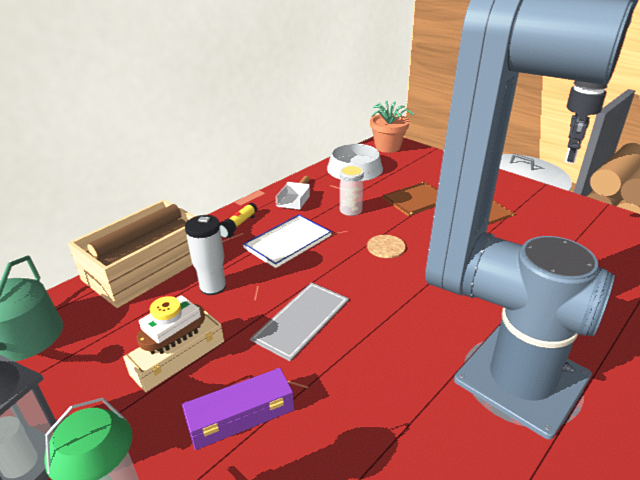

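View pics/wrist0.png

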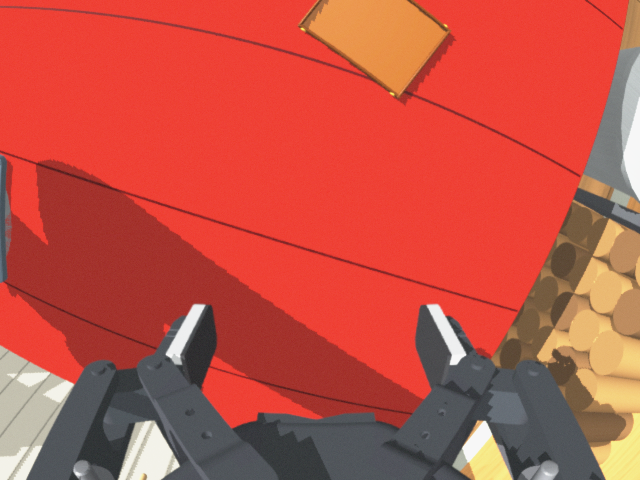

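The scene view shows the pile at (405,140) with the mug beside it at (435,190), the felt mat at (333,202) and the enamel tray at (391,296). The coaster is at (279,312) and the jar at (343,372). There are two leather trays, at (145,428) and (250,440), and a purple decoy box at (340,125). Next I'll measure them.

```bash
cat > h.py <<'E'
import numpy as np, cv2
from cell import manip
from scipy.spatial.transform import Rotation as R
def snap(n):
    s=manip.snapshot(n); s["name"]=n; s["T"]=np.array(s["cam_to_world"]); s["hsv"]=cv2.cvtColor(s["color"],cv2.COLOR_RGB2HSV); return s
def rays(s,uv):
    uv=np.atleast_2d(np.asarray(uv,float)); x=(uv[:,0]-s["cx"])/s["fx"]; y=(uv[:,1]-s["cy"])/s["fy"]
    if s["name"]=="wrist":
        r=np.hypot(x,y)+1e-12; d=np.stack([np.sin(r)*x/r,np.sin(r)*y/r,np.cos(r)],1)
    else: d=np.stack([x,y,np.ones_like(x)],1)
    return s["T"][:3,3], d@s["T"][:3,:3].T
def plane(s,uv,z):
    o,d=rays(s,uv); return (o+d*((z-o[2])/d[:,2])[:,None])[:,:2]
def proj(s,P):
    P=np.atleast_2d(P); c=(P-s["T"][:3,3])@s["T"][:3,:3]
    if s["name"]=="wrist":
        th=np.arctan2(np.hypot(c[:,0],c[:,1]),c[:,2]); k=th/np.hypot(c[:,0],c[:,1])
        return np.stack([s["fx"]*c[:,0]*k+s["cx"],s["fy"]*c[:,1]*k+s["cy"]],1)
    return np.stack([s["fx"]*c[:,0]/c[:,2]+s["cx"],s["fy"]*c[:,1]/c[:,2]+s["cy"]],1)
def tri(s1,p1,s2,p2):
    o1,d1=rays(s1,p1); o2,d2=rays(s2,p2); d1=d1[0]/np.linalg.norm(d1[0]); d2=d2[0]/np.linalg.norm(d2[0])
    A=np.stack([d1,-d2],1); t=np.linalg.lstsq(A,o2-o1,rcond=None)[0]
    a=o1+t[0]*d1; b=o2+t[1]*d2; return (a+b)/2, np.linalg.norm(a-b)
def blobs(s,lo,hi,roi=None,minA=30):
    m=cv2.inRange(s["hsv"],np.array(lo),np.array(hi))
    if roi: 
        k=np.zeros_like(m); x0,y0,x1,y1=roi; k[y0:y1,x0:x1]=1; m=m*k
    cs,_=cv2.findContours(m,cv2.RETR_EXTERNAL,cv2.CHAIN_APPROX_NONE)
    return sorted([c[:,0,:] for c in cs if cv2.contourArea(c)>minA],key=lambda c:-cv2.contourArea(c))
def rect(s,c,z):
    """min-area rectangle of contour on plane z: centre, long, short, direction angle of long (deg)"""
    w=plane(s,c,z); (cx,cy),(a,b),ang=cv2.minAreaRect((w*1000).astype(np.float32))
    if a<b: a,b=b,a; ang+=90
    return np.round([cx,cy,a,b,(ang+90)%180-90],1)
def crop(s,roi,k,f):
    x0,y0,x1,y1=roi; cv2.imwrite(f,cv2.resize(s["color"][y0:y1,x0:x1,::-1],None,fx=k,fy=k,interpolation=cv2.INTER_CUBIC))
E
python3 - <<'E'
from h import *
s=snap("scene"); d=snap("side")
crop(s,(270,90,470,240),4,"pics/s_crop1.png"); crop(d,(100,200,360,395),3,"pics/d_crop1.png"); crop(s,(90,250,450,480),2.2,"pics/s_crop2.png")
for n,p in dict(mat=(333,202),enam=(391,296),coast=(279,312),lea1=(145,428),lea2=(230,440),white=(395,290)).items(): print(n,s["hsv"][p[1],p[0]],plane(s,p,0.005))
E
```

```text
mat [ 20   4 214] [[0.43210527 0.16350407]]
enam [  0   0 247] [[ 0.67001433 -0.02200132]]
coast [ 21 113 245] [[ 0.45799887 -0.17291451]]
lea1 [ 13 196 207] [[ 0.34366503 -0.50267774]]
lea2 [ 13 196 207] [[ 0.50389473 -0.44698662]]
white [  0   0 247] [[ 0.67271277 -0.00345867]]
```

View pics/s_crop1.png

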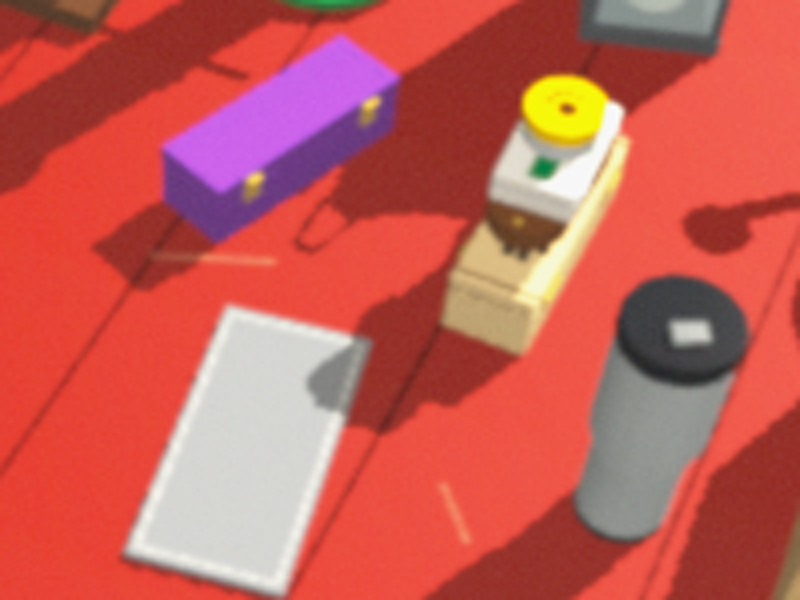

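View pics/d_crop1.png

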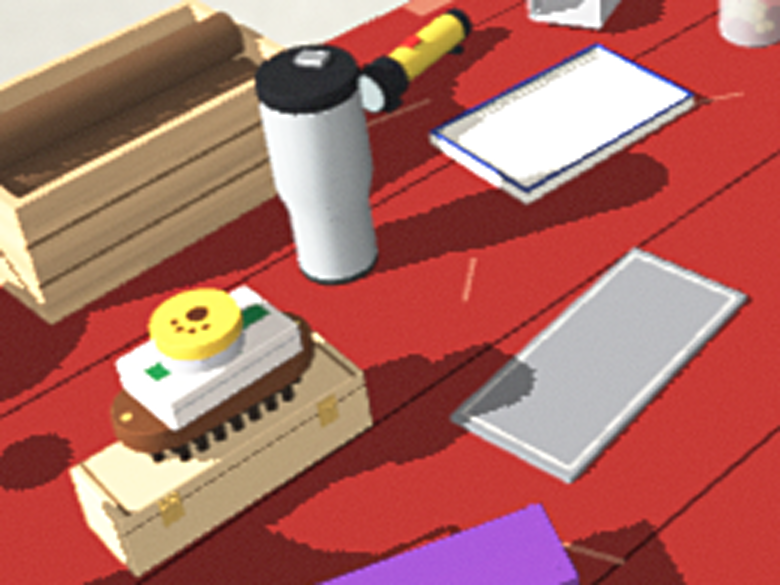

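View pics/s_crop2.png

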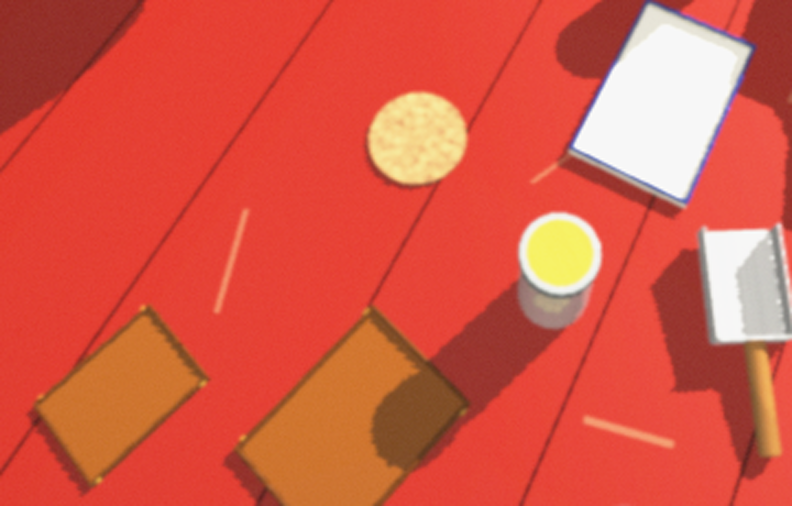

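Run:
```python
from h import *
s=snap("scene"); d=snap("side")
# felt mat: low sat ; corners via approx on convex hull
def go(nm,s,lo,hi,roi,z):
    for c in blobs(s,lo,hi,roi,150)[:2]:
        print(nm,s["name"],z,rect(s,c,z), "px",c.mean(0).round(), "area",cv2.contourArea(c))
go("mat",s,(0,0,60),(179,90,255),(290,155,375,245),0.005)
go("mat",d,(0,0,60),(179,90,255),(245,278,355,365),0.005)
go("enam",s,(0,0,60),(179,90,255),(340,245,440,345),0.013)
go("enam",d,(0,0,60),(179,90,255),(240,210,335,268),0.013)
go("coast",s,(12,50,100),(30,200,255),(250,285,310,340),0.006)
go("coast",d,(12,50,100),(30,200,255),(360,225,410,262),0.006)
go("lea",s,(8,120,60),(22,230,255),(95,380,310,480),0.010)
go("lea",d,(8,120,60),(22,230,255),(375,175,520,230),0.010)
go("balm",s,(24,180,150),(34,255,255),(390,100,430,135),0.172-0.0)
go("balm",d,(24,180,150),(34,255,255),(140,290,190,325),0.172)
go("box",s,(15,40,100),(30,140,255),(375,110,440,190),0.052)
# manual corners, mat/enam
P=lambda s,x,y,z:plane(s,(x,y),z)[0].round(4)
for nm,z,l in [("lea2",.010,[(366,311),(466,408),(240,440)]),("lea1",.010,[(144,308),(206,382),(97,482),(38,400)]),("enam",.013,[(651,2),(752,46),(685,206),(571,150)])]:
    print(nm,[tuple(P(s,90+x/2.2,250+y/2.2,z)) for x,y in l])
print("mat s",[tuple(P(s,270+x/4,90+y/4,.005)) for x,y in [(228,304),(372,341),(286,598),(123,556)]])
print("mat d",[tuple(P(d,100+x/3,200+y/3,.005)) for x,y in [(636,248),(748,297),(571,482),(452,418)]])
print("enam d",[tuple(P(d,100+x/3,200+y/3,.013)) for x,y in [(600,44),(695,100),(528,190),(432,134)]])
```

```text
mat scene 0.005 [429.4 167.8 223.4 107.7 -81.3] px [332. 203.] area 2607.5
mat side 0.005 [429.  170.3 224.9 109.4 -81.2] px [300. 320.] area 3489.5
enam scene 0.013 [669.3 -20.6 205.1 127.9  88.6] px [391. 297.] area 4304.0
enam side 0.013 [662.7 -10.  210.  139.3  88.7] px [286. 241.] area 2225.5
coast scene 0.006 [ 459.2 -173.2   99.    98.    76.4] px [279. 313.] area 1389.5
coast side 0.006 [ 457.4 -171.3  101.5   95.   -50.9] px [386. 246.] area 638.5
lea scene 0.01 [ 542.  -434.5  165.   128.9   73.6] px [249. 442.] area 5420.5
lea scene 0.01 [ 344.4 -501.9  122.1   96.8   72.3] px [144. 429.] area 3129.0
lea side 0.01 [ 541.4 -430.2  176.8  136.    74.9] px [412. 198.] area 1065.5
lea side 0.01 [ 304.2 -515.9  136.7   65.2  -67.5] px [499. 213.] area 280.5
balm scene 0.172 [539.2 375.2  58.4  48.2 -83. ] px [411. 117.] area 239.5
box scene 0.052 [536.  392.1 221.   70.6  88.9] px [405. 151.] area 735.5
lea2 [(np.float64(0.5034), np.float64(-0.3464)), (np.float64(0.6248), np.float64(-0.3785)), (np.float64(0.4621), np.float64(-0.4881))]
lea1 [(np.float64(0.3187), np.float64(-0.4356)), (np.float64(0.408), np.float64(-0.4627)), (np.float64(0.3729), np.float64(-0.5685)), (np.float64(0.285), np.float64(-0.5405))]
enam [(np.float64(0.6147), np.float64(0.0812)), (np.float64(0.7332), np.float64(0.0788)), (np.float64(0.732), np.float64(-0.1212)), (np.float64(0.6077), np.float64(-0.1181))]
mat s [(np.float64(0.3625), np.float64(0.2699)), (np.float64(0.466), np.float64(0.2845)), (np.float64(0.502), np.float64(0.067)), (np.float64(0.3962), np.float64(0.049))]
mat d [(np.float64(0.4956), np.float64(0.0682)), (np.float64(0.3913), np.float64(0.0527)), (np.float64(0.3572), np.float64(0.2709)), (np.float64(0.4605), np.float64(0.2865))]
enam d [(np.float64(0.7282), np.float64(-0.1204)), (np.float64(0.5959), np.float64(-0.1104)), (np.float64(0.6077), np.float64(0.0814)), (np.float64(0.7301), np.float64(0.0832))]
```

Run:
```python
from h import *
s=snap("scene"); d=snap("side")
bs=blobs(s,(24,180,150),(34,255,255),(390,100,430,135))[0]; bd=blobs(d,(20,150,130),(34,255,255),(140,285,190,325),5)
print([ (cv2.minEnclosingCircle(c),cv2.contourArea(c)) for c in bd])
# lid top ellipse centres (crop px)
cs=(270+565/4,90+107/4); cd=(100+197/3,200+325/3)
print("balm",plane(s,cs,.140),plane(d,cd,.140),tri(s,cs,d,cd))
# box top visible corners: scene near corners; 
P=lambda s,x,y,z:plane(s,(x,y),z)[0].round(4)
print("box s",[P(s,270+x/4,90+y/4,.052) for x,y in [(453,270),(533,305),(628,140)]],"bot",[P(s,270+x/4,90+y/4,0) for x,y in [(441,323),(524,354)]])
print("box d",[P(d,100+x/3,200+y/3,.052) for x,y in [(72,470),(130,520),(368,383)]],"bot",[P(d,100+x/3,200+y/3,0) for x,y in [(140,574),(371,425)]])
print("tin s",[P(s,270+x/4,90+y/4,.116) for x,y in [(490,185),(572,208),(624,105)]])
print("tin d",[P(d,100+x/3,200+y/3,.116) for x,y in [(118,360),(177,412),(299,335),(243,289)]])
print("brush d",[P(d,100+x/3,200+y/3,.092) for x,y in [(112,412),(312,325)]], "s",P(s,270+525/4,90+228/4,.092))
print("mug", tri(s,(270+685/4,90+325/4),d,(100+308/3,200+75/3)))
print("mug foot",P(s,270+620/4,90+520/4,0))
print("jar",tri(s,(90+561/2.2,250+252/2.2),d,(351,172)))
q=manip.sense(); M=R.from_rotvec(q["tcp_rot"]).as_matrix(); print(M.round(3))
```

```text
[(((166.48529052734375, 308.8860168457031), 14.062407493591309), 243.5)]
balm [[0.53441804 0.41252148]] [[0.52582002 0.41852618]] (array([0.53263719, 0.41661245, 0.13519665]), np.float64(0.0024749661596555382))
box s [array([0.5022, 0.3278]), array([0.5617, 0.3228]), array([0.5667, 0.5009])] bot [array([0.5012, 0.3257]), array([0.5632, 0.3256])]
box d [array([0.5637, 0.503 ]), array([0.5005, 0.4995]), array([0.4881, 0.3304])] bot [array([0.5056, 0.5017]), array([0.5012, 0.3259])]
tin s [array([0.5109, 0.3484]), array([0.5656, 0.3532]), array([0.5638, 0.4598])]
tin d [array([0.5607, 0.4578]), array([0.494 , 0.4572]), array([0.4962, 0.3685]), array([0.5606, 0.3673])]
brush d [array([0.5483, 0.4746]), array([0.5225, 0.344 ])] s [0.54   0.3467]
mug (array([0.66454154, 0.23306584, 0.17514506]), np.float64(0.0027645728277526536))
mug foot [0.669  0.2222]
jar (array([ 0.65055112, -0.25073431,  0.12640622]), np.float64(0.0005597921197059875))
[[-0.951 -0.     0.31 ]
 [-0.31   0.    -0.951]
 [-0.    -1.    -0.   ]]
```

```bash
cat >> h.py <<'E'
def pose():
    q=manip.sense(); M=R.from_rotvec(q["tcp_rot"]).as_matrix(); return q,M
def yaw(M): return np.degrees(np.arctan2(M[1,2],M[0,2]))
def plan(target,yw=None,n=10,claw=8.5,start=None,syaw=None):
    """rows from the present pose: target xyz (m), yw = world angle of tool z"""
    q,M=pose(); p=q["tcp_pos"] if start is None else np.array(start); y0=yaw(M) if syaw is None else syaw
    dy=0 if yw is None else (yw-y0+180)%360-180
    w=np.full(n,1.0)
    if n>=5: w[0]=w[-1]=.4; w[1]=w[-2]=.75
    w/=w.sum(); d=(np.array(target)-p)*100; rows=[]; a=y0
    for k in w:
        c,s_=np.cos(np.radians(a)),np.sin(np.radians(a))
        z=np.array([c,s_,0]); x=np.array([s_,-c,0]); v=d*k   # x = y x z, y=(0,0,-1)
        rows.append([round(float(v@x),2),round(float(-v[2]),2),round(float(v@z),2),0,round(float(-dy*k),2),0,claw]); a+=dy*k
    print(str(rows).replace(" ",""))
def st():
    q,M=pose(); print("t",round(q["t"],2),"tcp",q["tcp_pos"].round(4),"yaw",yaw(M).round(2),"tilt",M[:,1].round(3),"F",q["force"].round(1),"gap",round(q["finger_gap"],4),"q",q["q"].round(2))
E
python3 - <<'E'
from h import *
plan((0.30,-0.42,0.36),-16,12)
E
```

```text
[[-0.6,-0.4,-0.13,0,-2.17,0,8.5],[-1.14,-0.76,-0.19,0,-4.08,0,8.5],[-1.53,-1.01,-0.15,0,-5.43,0,8.5],[-1.54,-1.01,-0.01,0,-5.43,0,8.5],[-1.53,-1.01,0.14,0,-5.43,0,8.5],[-1.51,-1.01,0.28,0,-5.43,0,8.5],[-1.48,-1.01,0.43,0,-5.43,0,8.5],[-1.43,-1.01,0.57,0,-5.43,0,8.5],[-1.37,-1.01,0.7,0,-5.43,0,8.5],[-1.3,-1.01,0.83,0,-5.43,0,8.5],[-0.91,-0.76,0.71,0,-4.08,0,8.5],[-0.46,-0.4,0.41,0,-2.17,0,8.5]]
```

>>> step_arm([
  [-0.6, -0.4, 0, 0, -2, 0, 8.5],
  [-1.2, -0.8, 0, 0, -4, 0, 8.5],
  [-1.8, -1, 0, 0, -5.5, 0, 8.5],
  [-2, -1, 0.4, 0, -5.5, 0, 8.5],
  [-2, -1, 0.8, 0, -5.5, 0, 8.5],
  [-2, -1, 1.2, 0, -5.5, 0, 8.5],
  [-2, -1, 1.4, 0, -5.5, 0, 8.5],
  [-1.8, -1, 1.8, 0, -5.5, 0, 8.5],
  [-1.6, -1, 1.8, 0, -5.5, 0, 8.5],
  [-1.4, -1, 2, 0, -5.5, 0, 8.5],
  [-1.2, -0.8, 2, 0, -4, 0, 8.5],
  [-0.6, -0.4, 2, 0, -2, 0, 8.5],
  [0, 0, 2, 0, 0, 0, 8.5],
  [0, 0, 2, 0, 0, 0, 8.5],
  [0, 0, 1, 0, 0, 0, 8.5],
  [0, 0, 0.5, 0, 0, 0, 8.5],
  [0, 0, 0, 0, 0, 0, 8.5],
  [0, 0, 0, 0, 0, 0, 8.5],
])

```text
t: 1.95
tcp_pos: [0.4533, -0.4681, 0.3603]
tcp_rot: [-1.065, 1.411, -1.411]
force: [-0.5, 0.5, 0.0]
finger_gap: 0.0851
```

Run:
```python
from h import *
st(); w=snap("wrist"); cv2.imwrite("pics/w1.png",w["color"][:,:,::-1]); st()
for c in blobs(w,(8,120,60),(22,230,255),None,2000): print(rect(w,c,.010),c.mean(0),cv2.contourArea(c))
```

```text
t 1.95 tcp [ 0.4533 -0.4681  0.3603] yaw -15.92 tilt [-0.  0. -1.] F [-0.5  0.5  0. ] gap 0.0851 q [-0.9   0.5   0.86  1.93 -0.    0.94]
t 2.0 tcp [ 0.4529 -0.4681  0.3607] yaw -15.95 tilt [-0. -0. -1.] F [ 0.2 -0.1 -0.1] gap 0.0848 q [-0.9   0.49  0.86  1.93 -0.    0.94]
[ 542.5 -433.7  165.   129.1   74. ] [374.46258503 130.63945578] 12173.5
[ 1100.5 -1386.2  1135.7   174.6   -64.3] [600.39252336 415.79439252] 6651.5
[ 344.7 -500.3  123.2   95.    72.1] [244.55298013 219.02980132] 5703.0
[ 879.8 -714.9  209.2  172.1  -37.3] [596.06181818 257.07272727] 4580.5
[ 7.302e+02 -8.271e+02  2.113e+02  7.550e+01  2.000e-01] [526.85714286 334.06530612] 2869.5
[  643.6 -1183.1   309.8   121.3   -77.5] [485.86549708 456.3625731 ] 2163.5
[ 271.9 -830.   220.6   90.2   -4.8] [274.48563969 401.49608355] 2151.5
```

View pics/w1.png

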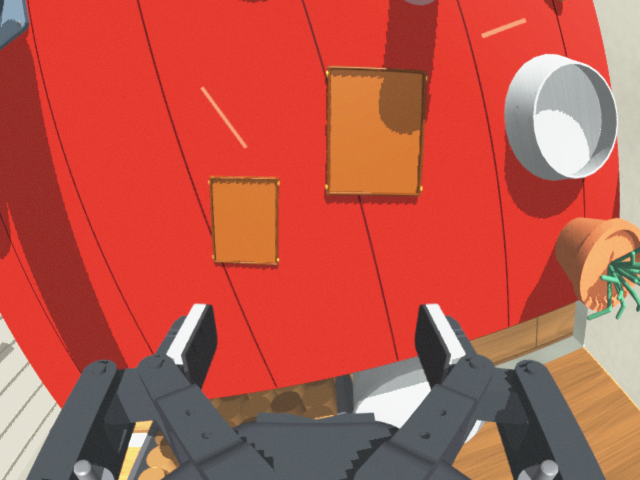

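Wrist view: the tray at (375,131) measures 165 x 127 mm, so it is the leather tray meant. The one at (245,219) measures only 123 x 95 mm, so it is the decoy. I'll stop over the middle on the way to the pile and measure the other places.

Run:
```python
from h import *
plan((0.50,-0.06,0.36),0,14)
```

```text
[[-1.32,0.0,-0.22,0,-0.52,0,8.5],[-2.48,0.0,-0.39,0,-0.97,0,8.5],[-3.31,0.01,-0.46,0,-1.3,0,8.5],[-3.32,0.01,-0.38,0,-1.3,0,8.5],[-3.33,0.01,-0.31,0,-1.3,0,8.5],[-3.33,0.01,-0.23,0,-1.3,0,8.5],[-3.34,0.01,-0.16,0,-1.3,0,8.5],[-3.34,0.01,-0.08,0,-1.3,0,8.5],[-3.34,0.01,-0.01,0,-1.3,0,8.5],[-3.34,0.01,0.07,0,-1.3,0,8.5],[-3.34,0.01,0.15,0,-1.3,0,8.5],[-3.33,0.01,0.22,0,-1.3,0,8.5],[-2.49,0.0,0.22,0,-0.97,0,8.5],[-1.33,0.0,0.14,0,-0.52,0,8.5]]
```

>>> step_arm([
  [-1.3, 0, -0.2, 0, -0.5, 0, 8.5],
  [-2.5, 0, -0.4, 0, -1, 0, 8.5],
  [-3.3, 0, -0.4, 0, -1.3, 0, 8.5],
  [-3.3, 0, -0.4, 0, -1.3, 0, 8.5],
  [-3.3, 0, -0.3, 0, -1.3, 0, 8.5],
  [-3.3, 0, -0.2, 0, -1.3, 0, 8.5],
  [-3.3, 0, -0.2, 0, -1.3, 0, 8.5],
  [-3.3, 0, 0, 0, -1.3, 0, 8.5],
  [-3.3, 0, 0, 0, -1.3, 0, 8.5],
  [-3.3, 0, 0, 0, -1.3, 0, 8.5],
  [-3.3, 0, 0.2, 0, -1.3, 0, 8.5],
  [-3.3, 0, 0.2, 0, -1.3, 0, 8.5],
  [-2.5, 0, 0.2, 0, -1, 0, 8.5],
  [-1.3, 0, 0.1, 0, -0.5, 0, 8.5],
  [0, 0, 0, 0, 0, 0, 8.5],
  [0, 0, 0, 0, 0, 0, 8.5],
])

```text
t: 3.33
tcp_pos: [0.4995, -0.0633, 0.361]
tcp_rot: [-1.21, 1.207, -1.209]
force: [1.0, -0.6, -0.7]
finger_gap: 0.0851
```

Run:
```python
from h import *
w=snap("wrist"); cv2.imwrite("pics/w2.png",w["color"][:,:,::-1]); st()
for c in blobs(w,(0,0,60),(179,90,255),None,2000)[:6]: print("grey",rect(w,c,.013),rect(w,c,.005),c.mean(0).round(),cv2.contourArea(c))
for c in blobs(w,(12,50,100),(30,200,255),None,1500)[:4]: print("cork",rect(w,c,.006),c.mean(0).round(),cv2.contourArea(c))
```

```text
t 3.38 tcp [ 0.4996 -0.064   0.3608] yaw 0.02 tilt [ 0.001 -0.001 -1.   ] F [-0.5 -0.1  0.4] gap 0.085 q [-0.26  0.05  0.31  1.83 -0.    1.31]
grey [1038.5 -672.8 1584.2  828.1  -61.3] [1047.8 -684.7 1611.4  842.4  -61.3] [532. 327.] 42263.5
grey [ 322.4 -572.4  508.2  494.1   49.1] [ 319.4 -582.7  516.9  502.6   49.1] [226. 422.] 17821.5
grey [669.6 -16.4 194.1 122.   88.9] [672.5 -17.  197.4 124.1  88.9] [443. 141.] 12275.0
grey [438.1 118.  117.9 104.  -81.4] [437.1 119.6 119.9 105.8 -81.4] [264.  39.] 6592.0
grey [ 32.3  -3.8 198.9 149.8  89.8] [ 24.3  -4.3 202.4 152.4  89.8] [ 26. 151.] 6149.5
grey [-104.6 -754.2  869.7  205.2   48.6] [-115.  -767.6  884.7  208.8   48.6] [ 78. 434.] 4874.5
cork [ 542.8 -428.8  162.1  126.9   74.1] [338. 387.] 3982.5
cork [ 459.2 -170.5   98.2   97.4  -89.6] [286. 251.] 3683.0
cork [913.6 202.1 288.4  65.6  15.7] [573.  14.] 3602.0
cork [-465.2 -914.4  659.8  123.6   48.6] [ 18. 454.] 1690.0
```

View pics/w2.png

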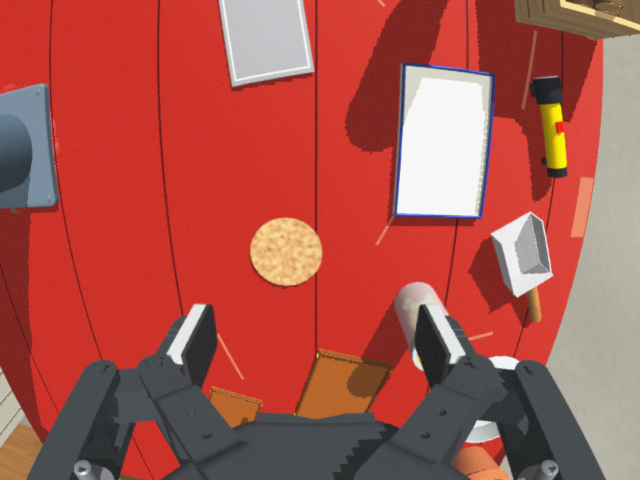

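Wrist view: enamel tray at (443,141), coaster at (286,251), mat at (264,39). These agree with the fixed cameras to within 2-4 mm. On to the pile.

>>> step_arm([
  [-1.3, 0, 0.2, 0, 0, 0, 8.5],
  [-2.5, 0, 0.2, 0, 0, 0, 8.5],
  [-3.4, 0, 0.2, 0, 0, 0, 8.5],
  [-3.4, 0, 0.2, 0, 0, 0, 8.5],
  [-3.4, 0, 0.2, 0, 0, 0, 8.5],
  [-3.4, 0, 0.2, 0, 0, 0, 8.5],
  [-3.4, 0, 0.2, 0, 0, 0, 8.5],
  [-3.4, 0, 0.2, 0, 0, 0, 8.5],
  [-3.4, 0, 0.2, 0, 0, 0, 8.5],
  [-3.4, 0, 0.2, 0, 0, 0, 8.5],
  [-3.4, 0, 0.2, 0, 0, 0, 8.5],
  [-3.4, 0, 0.2, 0, 0, 0, 8.5],
  [-3.4, 0, 0.2, 0, 0, 0, 8.5],
  [-3.4, 0, 0.2, 0, 0, 0, 8.5],
  [-2.5, 0, 0.2, 0, 0, 0, 8.5],
  [-1.3, 0, 0, 0, 0, 0, 8.5],
  [0, 0, 0, 0, 0, 0, 8.5],
  [0, 0, 0, 0, 0, 0, 8.5],
])

```text
t: 4.88
tcp_pos: [0.5309, 0.4196, 0.3593]
tcp_rot: [-1.211, 1.209, -1.21]
force: [0.1, -0.2, -0.4]
finger_gap: 0.0854
```

Run:
```python
from h import *
w=snap("wrist"); cv2.imwrite("pics/w3.png",w["color"][:,:,::-1]); st()
```

```text
t 4.93 tcp [0.5309 0.419  0.3601] yaw -0.06 tilt [-0.    -0.001 -1.   ] F [-0.8  0.2  0.6] gap 0.085 q [ 0.57  0.6   1.    1.98 -0.    2.14]
```

View pics/w3.png

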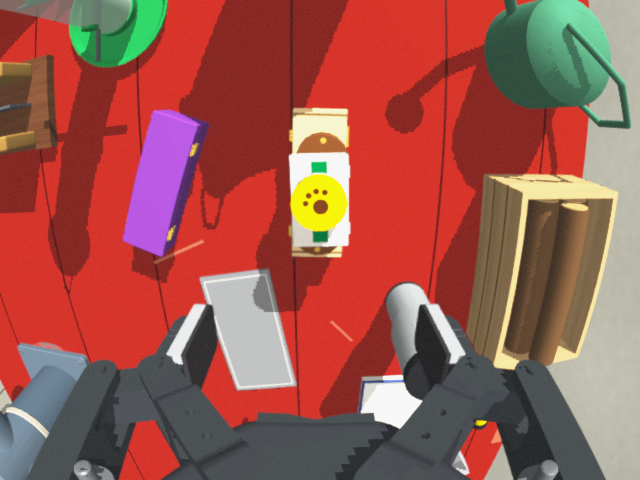

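Wrist view: the pale birch box carrying the pile is at (320,185). The purple one at (165,180) is the look-alike. I'll confirm in a crop and measure the pile.

Run:
```python
from h import *
w=snap("wrist"); crop(w,(270,95,370,265),3.5,"pics/w3c.png")
c=blobs(w,(24,180,150),(34,255,255),(280,160,360,240))[0]; print("balm",rect(w,c,.140),cv2.fitEllipse(c)[0],plane(w,cv2.fitEllipse(c)[0],.140))
for c in blobs(w,(0,0,150),(179,45,255),(280,140,360,260),100): print("tin",rect(w,c,.116),cv2.contourArea(c))
```

```text
balm [534.1 416.9  53.4  51.6  63.2] (318.2525939941406, 201.78646850585938) [[0.53374234 0.41745862]]
tin [534.9 444.8  61.9  52.6  -6.3] 1519.0
tin [536.2 385.   58.6  41.8   2.3] 891.0
```

View pics/w3c.png

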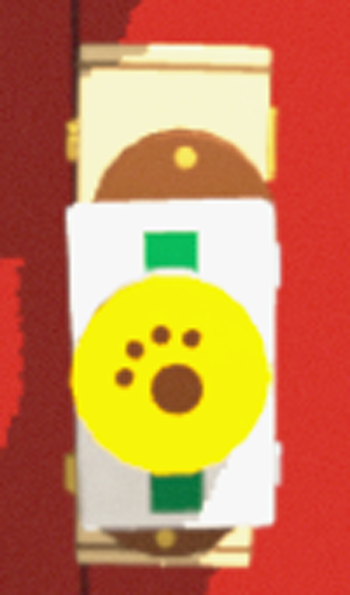

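>>> step_arm([
  [0.3, 1, 0.2, 0, 0, 0, 8.5],
  [0, 2, 0, 0, 0, 0, 8.5],
  [0, 3, 0, 0, 0, 0, 8.5],
  [0, 3, 0, 0, 0, 0, 8.5],
  [0, 3, 0, 0, 0, 0, 8.5],
  [0, 3, 0, 0, 0, 0, 8.5],
  [0, 2.5, 0, 0, 0, 0, 7],
  [0, 1.5, 0, 0, 0, 0, 6.5],
  [0, 1, 0, 0, 0, 0, 6.5],
  [0, 0.5, 0, 0, 0, 0, 6.5],
  [0, 0, 0, 0, 0, 0, 6.5],
  [0, 0, 0, 0, 0, 0, 6.5],
])

```text
t: 5.98
tcp_pos: [0.5326, 0.4172, 0.1569]
tcp_rot: [-1.207, 1.209, -1.209]
force: [0.2, 0.5, -0.0]
finger_gap: 0.0648
```

Run:
```python
from h import *
st(); d=snap("side"); s=snap("scene"); a=[(x["color"][y0:y0+140,x0:x0+140,::-1]) for x,x0,y0 in ((d,95,235),(s,340,45))]
cv2.imwrite("pics/g1.png",np.hstack([cv2.resize(i,(400,400),interpolation=2) for i in a]))
```

```text
t 5.98 tcp [0.5326 0.4172 0.1569] yaw -0.01 tilt [ 0.002  0.001 -1.   ] F [ 0.2  0.5 -0. ] gap 0.0648 q [ 0.57  0.45  0.38  1.5  -0.    2.14]
```

View pics/g1.png

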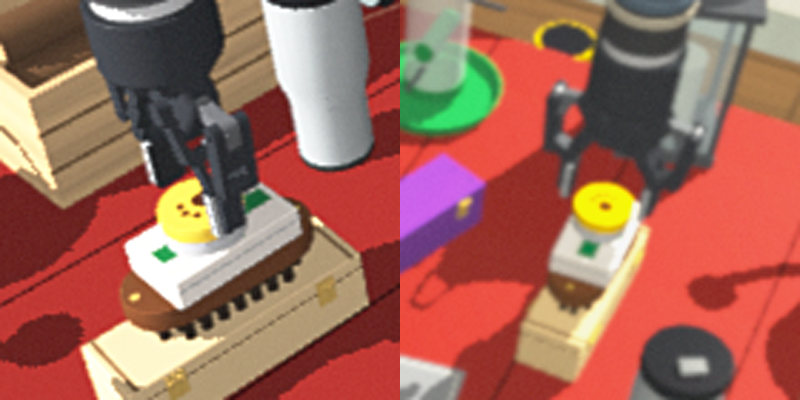

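The view shows the jaws straddling the tin. I'll check the fingertip height from its pixel at about (175,317) in the side view.

Run:
```python
from h import *
d=snap("side"); crop(d,(140,260,200,330),8,"pics/g2.png")
for z in (.11,.12,.125,.13,.135,.14): print(z,proj(d,[(.4995,.417+e,z) for e in(-.011,.011)]).round(1).tolist())
```

```text
0.11 [[182.3, 323.4], [172.1, 329.7]]
0.12 [[181.4, 319.5], [171.1, 325.7]]
0.125 [[181.0, 317.5], [170.6, 323.7]]
0.13 [[180.5, 315.5], [170.1, 321.7]]
0.135 [[180.0, 313.5], [169.6, 319.7]]
0.14 [[179.6, 311.5], [169.1, 317.6]]
```

View pics/g2.png

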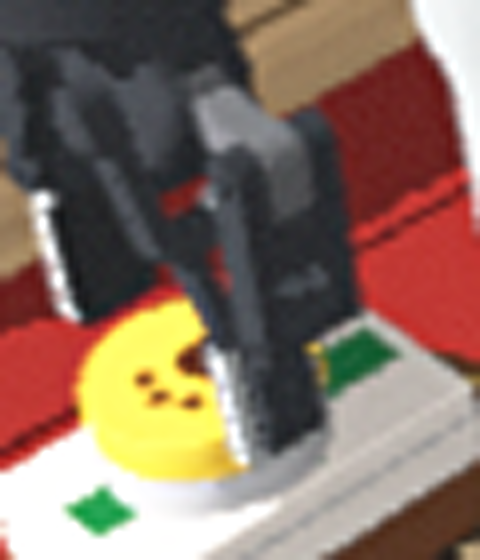

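>>> step_arm([
  [0.1, 0.7, 0, 0, 0, 0, 6.5],
  [0, 0.5, 0, 0, 0, 0, 6.2],
  [0, 0.2, 0, 0, 0, 0, 5.8],
  [0, 0, 0, 0, 0, 0, 5],
  [0, 0, 0, 0, 0, 0, 4.8],
  [0, 0, 0, 0, 0, 0, 4.8],
  [0, 0, 0, 0, 0, 0, 4.8],
])

```text
t: 6.72
tcp_pos: [0.5317, 0.4165, 0.141]
tcp_rot: [-1.21, 1.209, -1.209]
force: [-0.3, -0.5, -0.5]
finger_gap: 0.0522
```

Run:
```python
from h import *
st(); d=snap("side"); s=snap("scene"); a=[(x["color"][y0:y0+140,x0:x0+140,::-1]) for x,x0,y0 in ((d,95,235),(s,340,45))]
cv2.imwrite("pics/g3.png",np.hstack([cv2.resize(i,(400,400),interpolation=2) for i in a]))
```

```text
t 6.72 tcp [0.5317 0.4165 0.141 ] yaw 0.04 tilt [-0.001 -0.    -1.   ] F [-0.3 -0.5 -0.5] gap 0.0522 q [0.57 0.45 0.35 1.47 0.   2.14]
```

View pics/g3.png

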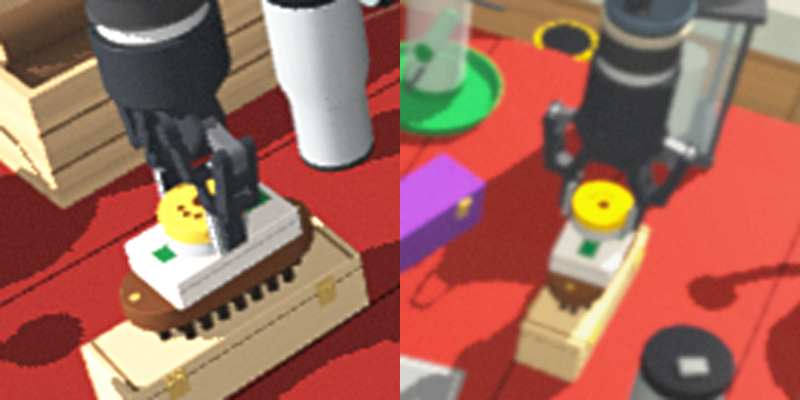

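>>> step_arm([
  [0, 0, 0, 0, 0, 0, 4.5],
  [0, 0, 0, 0, 0, 0, 4.5],
  [0, -0.3, 0, 0, 0, 0, 4.5],
  [0, -0.5, 0, 0, 0, 0, 4.5],
  [0, -0.8, 0, 0, 0, 0, 4.5],
  [0, -1.4, 0, 0, 0, 0, 4.5],
  [0, -2, 0, 0, 0, 0, 4.5],
  [0, -2, 0, 0, 0, 0, 4.5],
  [0, -1.5, 0, 0, 0, 0, 4.5],
  [0, -1, 0, 0, 0, 0, 4.5],
  [0, -0.5, 0, 0, 0, 0, 4.5],
  [0, 0, 0, 0, 0, 0, 4.5],
])

```text
t: 7.82
tcp_pos: [0.5327, 0.417, 0.2442]
tcp_rot: [-1.205, 1.207, -1.209]
force: [0.8, 0.3, -1.2]
finger_gap: 0.0522
```

Run:
```python
from h import *
st(); d=snap("side"); w=snap("wrist"); a=[(x["color"][y0:y0+240,x0:x0+240,::-1]) for x,x0,y0 in ((d,75,175),(w,200,90))]
cv2.imwrite("pics/g4.png",np.hstack([cv2.resize(i,(400,400),interpolation=2) for i in a]))
plan((.459,-.172,.245),0,20,4.5)
```

```text
t 7.82 tcp [0.5327 0.417  0.2442] yaw 0.03 tilt [ 0.004  0.002 -1.   ] F [ 0.8  0.3 -1.2] gap 0.0522 q [0.57 0.46 0.57 1.67 0.   2.14]
[[1.29,-0.01,-0.16,0,0.0,0,4.5],[2.41,-0.02,-0.3,0,0.0,0,4.5],[3.22,-0.02,-0.4,0,0.0,0,4.5],[3.22,-0.02,-0.4,0,0.0,0,4.5],[3.22,-0.02,-0.4,0,0.0,0,4.5],[3.22,-0.02,-0.4,0,0.0,0,4.5],[3.22,-0.02,-0.4,0,0.0,0,4.5],[3.22,-0.02,-0.4,0,0.0,0,4.5],[3.22,-0.02,-0.4,0,0.0,0,4.5],[3.22,-0.02,-0.4,0,0.0,0,4.5],[3.22,-0.02,-0.4,0,0.0,0,4.5],[3.22,-0.02,-0.4,0,0.0,0,4.5],[3.22,-0.02,-0.4,0,0.0,0,4.5],[3.22,-0.02,-0.4,0,0.0,0,4.5],[3.22,-0.02,-0.4,0,0.0,0,4.5],[3.22,-0.02,-0.4,0,0.0,0,4.5],[3.22,-0.02,-0.4,0,0.0,0,4.5],[3.22,-0.02,-0.4,0,0.0,0,4.5],[2.41,-0.02,-0.3,0,0.0,0,4.5],[1.29,-0.01,-0.16,0,0.0,0,4.5]]
```

View pics/g4.png

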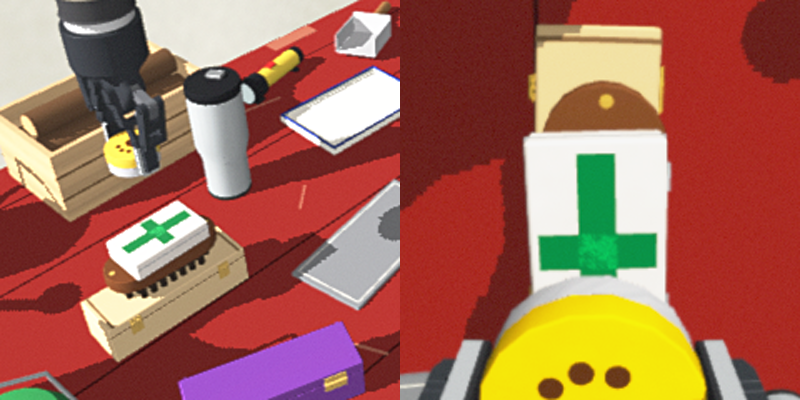

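The crop shows the balm tin held level and the first-aid tin undisturbed. I'll carry it to the coaster.

>>> step_arm([
  [1.3, 0, -0.2, 0, 0, 0, 4.5],
  [2.4, 0, -0.3, 0, 0, 0, 4.5],
  [3.2, 0, -0.4, 0, 0, 0, 4.5],
  [3.2, 0, -0.4, 0, 0, 0, 4.5],
  [3.2, 0, -0.4, 0, 0, 0, 4.5],
  [3.2, 0, -0.4, 0, 0, 0, 4.5],
  [3.2, 0, -0.4, 0, 0, 0, 4.5],
  [3.2, 0, -0.4, 0, 0, 0, 4.5],
  [3.2, 0, -0.4, 0, 0, 0, 4.5],
  [3.2, 0, -0.4, 0, 0, 0, 4.5],
  [3.2, 0, -0.4, 0, 0, 0, 4.5],
  [3.2, 0, -0.4, 0, 0, 0, 4.5],
  [3.2, 0, -0.4, 0, 0, 0, 4.5],
  [3.2, 0, -0.4, 0, 0, 0, 4.5],
  [3.2, 0, -0.4, 0, 0, 0, 4.5],
  [3.2, 0, -0.4, 0, 0, 0, 4.5],
  [3.2, 0, -0.4, 0, 0, 0, 4.5],
  [3.2, 0, -0.4, 0, 0, 0, 4.5],
  [2.4, 0, -0.3, 0, 0, 0, 4.5],
  [1.3, 0, -0.2, 0, 0, 0, 4.5],
])

```text
t: 9.58
tcp_pos: [0.457, -0.1721, 0.2397]
tcp_rot: [-1.21, 1.213, -1.21]
force: [-0.2, 0.2, -0.8]
finger_gap: 0.0521
```

>>> step_arm([
  [0.2, 1, 0, 0, 0, 0, 4.5],
  [0, 2, 0, 0, 0, 0, 4.5],
  [0, 2.5, 0, 0, 0, 0, 4.5],
  [0, 2.5, 0, 0, 0, 0, 4.5],
  [0, 2, 0, 0, 0, 0, 4.5],
  [0, 1, 0, 0, 0, 0, 4.5],
  [0, 0, 0, 0, 0, 0, 4.5],
  [0, 0, 0, 0, 0, 0, 4.5],
])

```text
t: 10.25
tcp_pos: [0.4577, -0.1706, 0.1305]
tcp_rot: [-1.21, 1.21, -1.206]
force: [0.2, -0.3, -0.7]
finger_gap: 0.0519
```

Run:
```python
from h import *
st(); d=snap("side"); s=snap("scene"); a=[(x["color"][y0:y0+120,x0:x0+120,::-1]) for x,x0,y0 in ((d,325,165),(s,220,225))]
cv2.imwrite("pics/g5.png",np.hstack([cv2.resize(i,(400,400),interpolation=2) for i in a]))
cv2.imwrite("pics/w5.png",snap("wrist")["color"][:,:,::-1])
```

```text
t 10.25 tcp [ 0.4577 -0.1706  0.1305] yaw 0.08 tilt [-0.002  0.001 -1.   ] F [ 0.2 -0.3 -0.7] gap 0.0519 q [-0.49 -0.04 -0.23  1.37  0.    1.08]
```

View pics/g5.png

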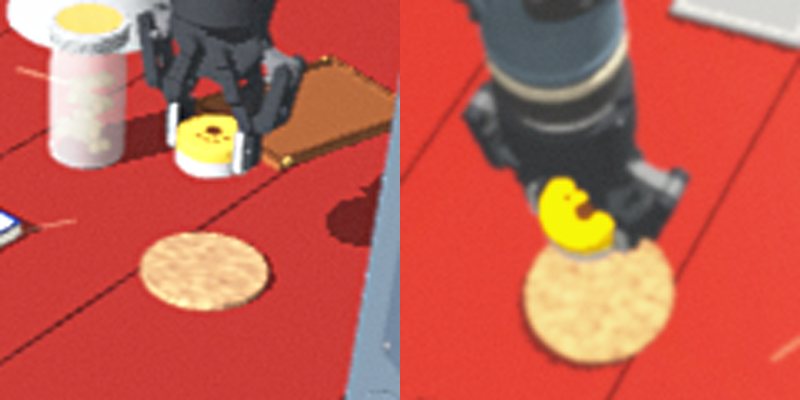

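View pics/w5.png

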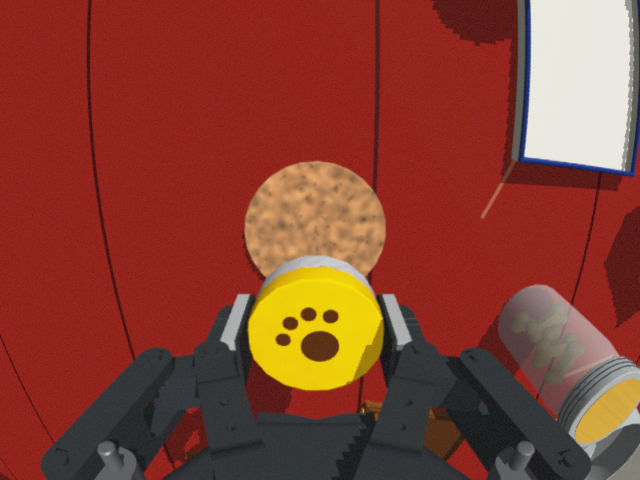

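Run:
```python
from h import *
w=snap("wrist"); c=blobs(w,(20,180,120),(34,255,255),(230,240,400,400))[0]; p=plane(w,c,.1295); (x,y),r=cv2.minEnclosingCircle((p*1000).astype(np.float32)); print(x,y,r); st()
```

```text
459.88934326171875 -171.4562225341797 29.86104965209961
t 10.45 tcp [ 0.4595 -0.172   0.1332] yaw 0.05 tilt [ 0.003 -0.002 -1.   ] F [-0.2 -0.9 -0.8] gap 0.0523 q [-0.5  -0.04 -0.23  1.37  0.    1.07]
```

>>> step_arm([
  [0, 1, 0, 0, 0, 0, 4.5],
  [0, 2, 0, 0, 0, 0, 4.5],
  [0, 2, 0, 0, 0, 0, 4.5],
  [0, 2, 0, 0, 0, 0, 4.5],
  [0, 1.3, 0, 0, 0, 0, 4.5],
  [0, 0.7, 0, 0, 0, 0, 4.5],
  [0, 0.3, 0, 0, 0, 0, 4.5],
  [0, 0.2, 0, 0, 0, 0, 4.5],
  [0, 0.1, 0, 0, 0, 0, 4.5],
  [0, 0, 0, 0, 0, 0, 4.5],
])

```text
t: 11.28
tcp_pos: [0.459, -0.172, 0.0362]
tcp_rot: [-1.209, 1.207, -1.21]
force: [-0.5, -1.2, 0.3]
finger_gap: 0.0522
```

Run:
```python
from h import *
st(); d=snap("side"); crop(d,(355,205,425,270),8,"pics/g6.png"); st()
```

```text
t 11.28 tcp [ 0.459  -0.172   0.0362] yaw 0.03 tilt [ 0.002 -0.001 -1.   ] F [-0.5 -1.2  0.3] gap 0.0522 q [-0.5   0.03 -0.37  1.18 -0.    1.07]
t 11.33 tcp [ 0.4591 -0.172   0.0363] yaw 0.04 tilt [ 0.002 -0.001 -1.   ] F [-0.   0.8 -0.3] gap 0.052 q [-0.5   0.03 -0.37  1.18  0.    1.07]
```

View pics/g6.png

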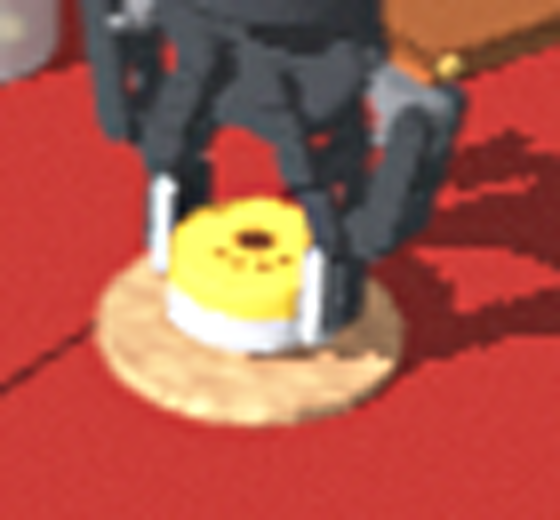

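>>> step_arm([
  [0, 0.2, 0, 0, 0, 0, 4.5],
  [0, 0.1, 0, 0, 0, 0, 4.5],
  [0, 0, 0, 0, 0, 0, 4.5],
])

```text
t: 11.58
tcp_pos: [0.4583, -0.1716, 0.0324]
tcp_rot: [-1.209, 1.209, -1.209]
force: [0.6, -0.2, -1.3]
finger_gap: 0.0517
```

>>> step_arm([
  [0, 0.1, 0, 0, 0, 0, 4.5],
  [0, 0, 0, 0, 0, 0, 4.5],
])

```text
t: 11.75
tcp_pos: [0.4582, -0.1715, 0.0312]
tcp_rot: [-1.21, 1.209, -1.209]
force: [-0.6, 0.0, -1.5]
finger_gap: 0.0523
```

>>> step_arm([
  [0, 0.1, 0, 0, 0, 0, 4.5],
  [0, 0, 0, 0, 0, 0, 4.5],
])

```text
t: 11.92
tcp_pos: [0.4583, -0.1715, 0.0302]
tcp_rot: [-1.21, 1.209, -1.209]
force: [0.1, -0.4, -0.1]
finger_gap: 0.0519
```

>>> step_arm([
  [0, 0.1, 0, 0, 0, 0, 4.5],
  [0, 0, 0, 0, 0, 0, 4.5],
])

```text
t: 12.08
tcp_pos: [0.4583, -0.1716, 0.0301]
tcp_rot: [-1.21, 1.209, -1.209]
force: [-2.1, 0.7, 4.9]
finger_gap: 0.0518
```

Run:
```python
from h import *
st(); d=snap("side"); crop(d,(355,205,425,270),8,"pics/g7.png"); st()
```

```text
t 12.08 tcp [ 0.4583 -0.1716  0.0301] yaw 0.04 tilt [-0. -0. -1.] F [-2.1  0.7  4.9] gap 0.0518 q [-0.5   0.03 -0.37  1.17 -0.    1.07]
t 12.13 tcp [ 0.4583 -0.1716  0.0301] yaw 0.04 tilt [ 0. -0. -1.] F [-1.7  1.7  4.3] gap 0.0522 q [-0.5   0.03 -0.37  1.17 -0.    1.07]
```

View pics/g7.png

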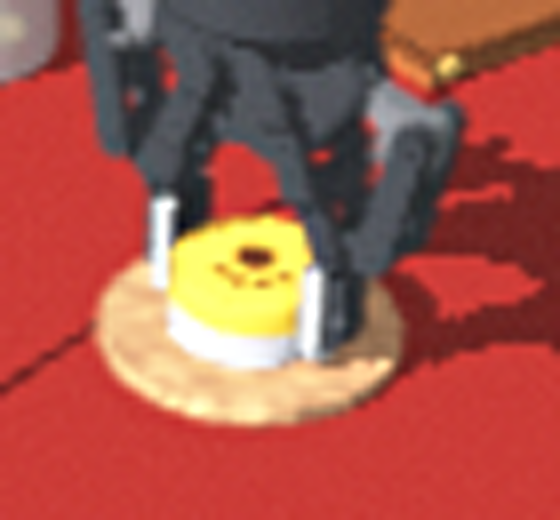

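Contact is felt at 5 N and the tin sits central on the coaster. I'll release and lift.

>>> step_arm([
  [0, 0, 0, 0, 0, 0, 5.2],
  [0, 0, 0, 0, 0, 0, 5.6],
  [0, 0, 0, 0, 0, 0, 6],
  [0, 0, 0, 0, 0, 0, 6.5],
  [0, -0.5, 0, 0, 0, 0, 6.5],
  [0, -1, 0, 0, 0, 0, 6.5],
  [0, -2, 0, 0, 0, 0, 7],
  [0, -3, 0, 0, 0, 0, 8],
  [0, -3, 0, 0, 0, 0, 8.5],
  [0, -3, 0, 0, 0, 0, 8.5],
  [0, -3, 0, 0, 0, 0, 8.5],
  [0, -3, 0, 0, 0, 0, 8.5],
  [0, -2, 0, 0, 0, 0, 8.5],
  [0, -1, 0, 0, 0, 0, 8.5],
  [0, 0, 0, 0, 0, 0, 8.5],
])

```text
t: 13.38
tcp_pos: [0.4597, -0.1723, 0.2481]
tcp_rot: [-1.207, 1.203, -1.214]
force: [1.2, 0.2, 0.2]
finger_gap: 0.0848
```

Run:
```python
from h import *
st(); s=snap("scene"); d=snap("side"); w=snap("wrist"); crop(w,(220,100,420,300),3,"pics/g8.png")
c=blobs(w,(20,180,120),(34,255,255),(230,40,400,400))[0]; p=plane(w,c,.030); print("lid",cv2.minEnclosingCircle((p*1000).astype(np.float32)))
c=blobs(w,(8,50,100),(24,180,255),(200,40,440,400))[0]; p=plane(w,c,.006); print("coaster",cv2.minEnclosingCircle((p*1000).astype(np.float32)))
plan((.535,.413,.32),0,20)
```

```text
t 13.38 tcp [ 0.4597 -0.1723  0.2481] yaw 0.04 tilt [ 0.006 -0.003 -1.   ] F [1.2 0.2 0.2] gap 0.0848 q [-0.5  -0.05 -0.01  1.6   0.    1.07]
lid ((458.73944091796875, -171.2216033935547), 27.56415557861328)
coaster ((459.2060241699219, -171.45777893066406), 50.43418502807617)
[[-1.28,-0.17,0.17,0,0.0,0,8.5],[-2.39,-0.32,0.32,0,0.0,0,8.5],[-3.19,-0.42,0.42,0,0.0,0,8.5],[-3.19,-0.42,0.42,0,0.0,0,8.5],[-3.19,-0.42,0.42,0,0.0,0,8.5],[-3.19,-0.42,0.42,0,0.0,0,8.5],[-3.19,-0.42,0.42,0,0.0,0,8.5],[-3.19,-0.42,0.42,0,0.0,0,8.5],[-3.19,-0.42,0.42,0,0.0,0,8.5],[-3.19,-0.42,0.42,0,0.0,0,8.5],[-3.19,-0.42,0.42,0,0.0,0,8.5],[-3.19,-0.42,0.42,0,0.0,0,8.5],[-3.19,-0.42,0.42,0,0.0,0,8.5],[-3.19,-0.42,0.42,0,0.0,0,8.5],[-3.19,-0.42,0.42,0,0.0,0,8.5],[-3.19,-0.42,0.42,0,0.0,0,8.5],[-3.19,-0.42,0.42,0,0.0,0,8.5],[-3.19,-0.42,0.42,0,0.0,0,8.5],[-2.39,-0.32,0.32,0,0.0,0,8.5],[-1.28,-0.17,0.17,0,0.0,0,8.5]]
```

View pics/g8.png

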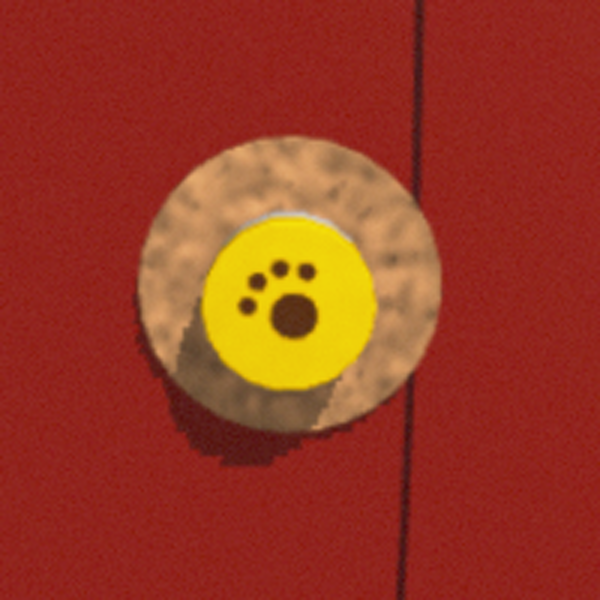

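The balm tin is flat and within 1 mm of the coaster centre. Back to the pile for the first-aid tin.

>>> step_arm([
  [-1.3, -0.2, 0.2, 0, 0, 0, 8.5],
  [-2.4, -0.4, 0.4, 0, 0, 0, 8.5],
  [-3.2, -0.4, 0.4, 0, 0, 0, 8.5],
  [-3.2, -0.4, 0.4, 0, 0, 0, 8.5],
  [-3.2, -0.4, 0.4, 0, 0, 0, 8.5],
  [-3.2, -0.4, 0.4, 0, 0, 0, 8.5],
  [-3.2, -0.4, 0.4, 0, 0, 0, 8.5],
  [-3.2, -0.4, 0.4, 0, 0, 0, 8.5],
  [-3.2, -0.4, 0.4, 0, 0, 0, 8.5],
  [-3.2, -0.4, 0.4, 0, 0, 0, 8.5],
  [-3.2, -0.4, 0.4, 0, 0, 0, 8.5],
  [-3.2, -0.4, 0.4, 0, 0, 0, 8.5],
  [-3.2, -0.4, 0.4, 0, 0, 0, 8.5],
  [-3.2, -0.4, 0.4, 0, 0, 0, 8.5],
  [-3.2, -0.4, 0.4, 0, 0, 0, 8.5],
  [-3.2, -0.4, 0.4, 0, 0, 0, 8.5],
  [-3.2, -0.4, 0.4, 0, 0, 0, 8.5],
  [-2.4, -0.4, 0.4, 0, 0, 0, 8.5],
  [-2.4, -0.2, 0.4, 0, 0, 0, 8.5],
  [-1.3, 0, 0.2, 0, 0, 0, 8.5],
])

```text
t: 15.2
tcp_pos: [0.5332, 0.409, 0.313]
tcp_rot: [-1.215, 1.209, -1.206]
force: [0.0, -0.1, -0.4]
finger_gap: 0.0849
```

>>> step_arm([
  [0, 0, 0, 0, 0, 0, 8.5],
  [0, 0, 0, 0, 0, 0, 8.5],
])

```text
t: 15.37
tcp_pos: [0.5334, 0.4066, 0.3132]
tcp_rot: [-1.216, 1.209, -1.208]
force: [0.3, -0.4, -0.4]
finger_gap: 0.0849
```

Run:
```python
from h import *
w=snap("wrist"); s=snap("scene"); d=snap("side"); st()
crop(w,(240,70,400,280),3,"pics/g9.png"); crop(s,(365,90,445,190),6,"pics/g9s.png"); crop(d,(115,285,235,395),6,"pics/g9d.png")
c=cv2.convexHull(np.vstack(blobs(w,(0,0,150),(179,45,255),(270,100,370,300),100))); print(rect(w,c[:,0],.116))
```

```text
t 15.52 tcp [0.5338 0.4053 0.3156] yaw -0.02 tilt [-0.001 -0.001 -1.   ] F [ 0.7 -0.2  0.1] gap 0.085 q [ 0.55  0.51  0.77  1.84 -0.    2.12]
[535.1 430.1 131.   59.1 -88.6]
```

View pics/g9.png

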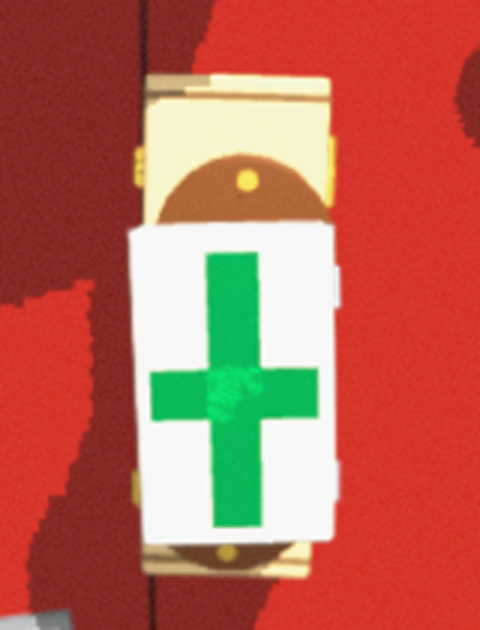

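View pics/g9s.png

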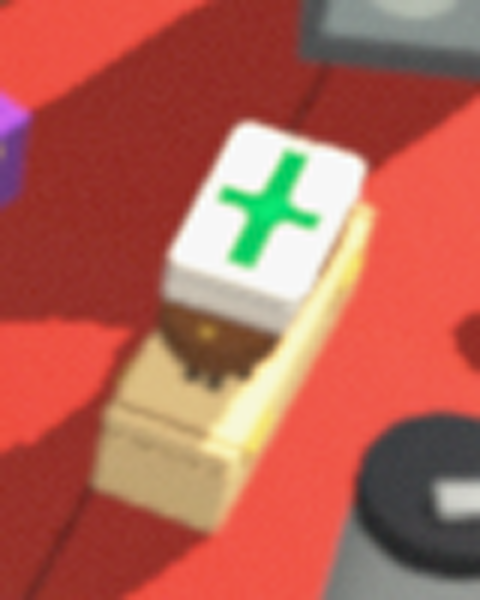

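View pics/g9d.png

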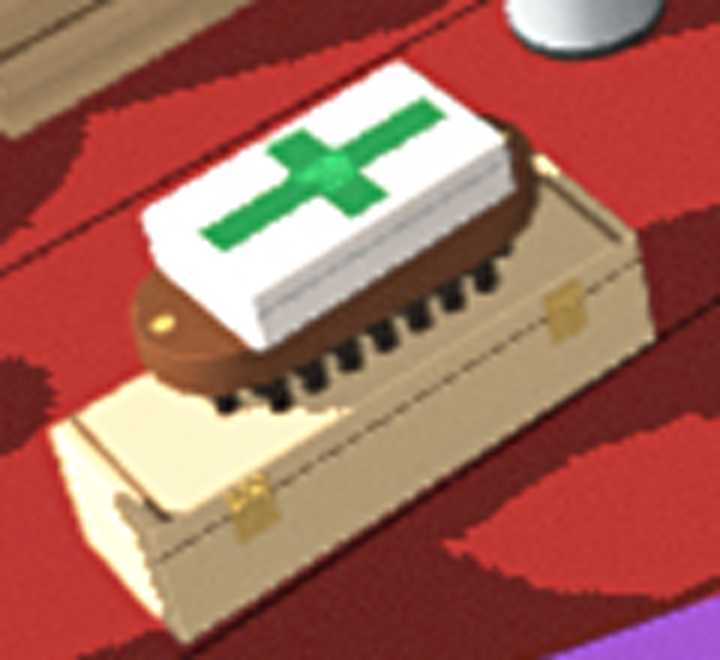

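```bash
cat >> h.py <<'E'
def quad(s,pts,z,k=1,x0=0,y0=0):
    p=plane(s,np.array(pts,float)/k+[x0,y0],z)  # order: +y-left, +y-right, -y-right, -y-left
    a=(p[0]+p[1]-p[2]-p[3])/2; b=(p[1]+p[2]-p[0]-p[3])/2
    print(s["name"],"c",p.mean(0).round(4),"len",np.linalg.norm(a).round(4),"wid",np.linalg.norm(b).round(4),"ang",np.degrees(np.arctan2(a[1],a[0])).round(2),"angw+90",(np.degrees(np.arctan2(b[1],b[0]))+90).round(2))
E
python3 - <<'E'
from h import *
w=snap("wrist"); s=snap("scene"); d=snap("side"); st()
quad(w,[(129,230),(333,222),(333,540),(146,544)],.116,3,240,70)
quad(s,[(240,120),(368,163),(288,306),(168,263)],.116,6,365,90)
quad(d,[(262,312),(142,212),(402,60),(510,145)],.116,6,115,285)
# cross axis
quad(w,[(207,253),(258,252),(262,526),(214,527)],.116,3,240,70)
E
```

```text
t 15.67 tcp [0.534  0.4054 0.3167] yaw -0.04 tilt [ 0. -0. -1.] F [ 0.4  0.1 -0.1] gap 0.0851 q [ 0.55  0.5   0.78  1.84 -0.    2.12]
wrist c [0.5365 0.4108] len 0.0963 wid 0.0577 ang 91.57 angw+90 91.78
scene c [0.5359 0.4069] len 0.1 wid 0.0583 ang 90.77 angw+90 89.52
side c [0.53  0.411] len 0.0944 wid 0.0633 ang 92.49 angw+90 90.72
wrist c [0.5365 0.4095] len 0.0833 wid 0.0146 ang 91.19 angw+90 91.2
```

The three views put the first-aid tin at (0.536, 0.409) with its length at 91.3°. Descending to just above the brush, then closing.

>>> step_arm([
  [-0.35, 1, 0.15, 0, -1.3, 0, 8.5],
  [0, 2, 0, 0, 0, 0, 8.5],
  [0, 3, 0, 0, 0, 0, 8.5],
  [0, 3, 0, 0, 0, 0, 8.5],
  [0, 3, 0, 0, 0, 0, 8.5],
  [0, 3, 0, 0, 0, 0, 7.5],
  [0, 2, 0, 0, 0, 0, 7],
  [0, 1.2, 0, 0, 0, 0, 7],
  [0, 0.8, 0, 0, 0, 0, 7],
  [0, 0.2, 0, 0, 0, 0, 7],
  [0, 0, 0, 0, 0, 0, 7],
])

```text
t: 16.58
tcp_pos: [0.5357, 0.41, 0.1247]
tcp_rot: [-1.219, 1.192, -1.192]
force: [-0.3, 0.4, 0.0]
finger_gap: 0.0697
```

Run:
```python
from h import *
st(); s=snap("scene"); d=snap("side"); a=[(x["color"][y0:y0+120,x0:x0+120,::-1]) for x,x0,y0 in ((d,110,265),(s,350,85))]
cv2.imwrite("pics/g10.png",np.hstack([cv2.resize(i,(400,400),interpolation=2) for i in a]))
```

```text
t 16.58 tcp [0.5357 0.41   0.1247] yaw 1.34 tilt [ 0.001  0.    -1.   ] F [-0.3  0.4  0. ] gap 0.0697 q [0.55 0.45 0.31 1.44 0.   2.1 ]
```

View pics/g10.png

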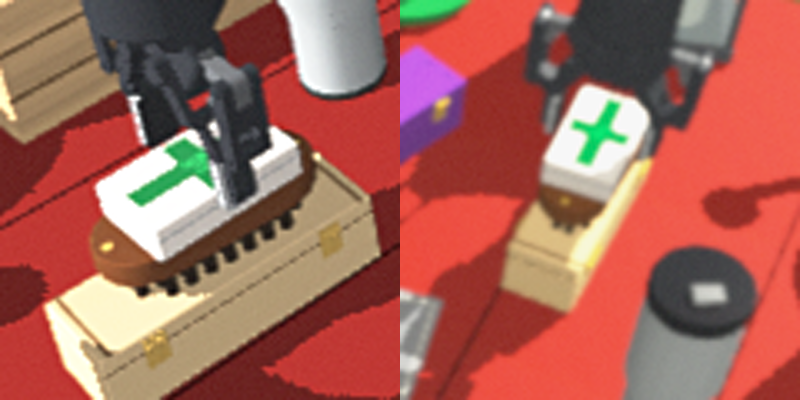

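>>> step_arm([
  [0, 0.4, 0, 0, 0, 0, 6.8],
  [0, 0.2, 0, 0, 0, 0, 6.4],
  [0, 0, 0, 0, 0, 0, 5.8],
  [0, 0, 0, 0, 0, 0, 5.2],
  [0, 0, 0, 0, 0, 0, 5],
  [0, 0, 0, 0, 0, 0, 5],
  [0, 0, 0, 0, 0, 0, 5],
  [0, 0, 0, 0, 0, 0, 5],
])

```text
t: 17.35
tcp_pos: [0.5357, 0.4102, 0.119]
tcp_rot: [-1.219, 1.192, -1.192]
force: [-0.4, 0.8, 2.6]
finger_gap: 0.0564
```

Run:
```python
from h import *
st(); s=snap("scene"); d=snap("side"); a=[(x["color"][y0:y0+120,x0:x0+120,::-1]) for x,x0,y0 in ((d,110,265),(s,350,85))]
cv2.imwrite("pics/g11.png",np.hstack([cv2.resize(i,(400,400),interpolation=2) for i in a]))
```

```text
t 17.35 tcp [0.5357 0.4102 0.119 ] yaw 1.34 tilt [ 0.001  0.001 -1.   ] F [-0.4  0.8  2.6] gap 0.0564 q [0.55 0.45 0.31 1.42 0.   2.1 ]
```

View pics/g11.png

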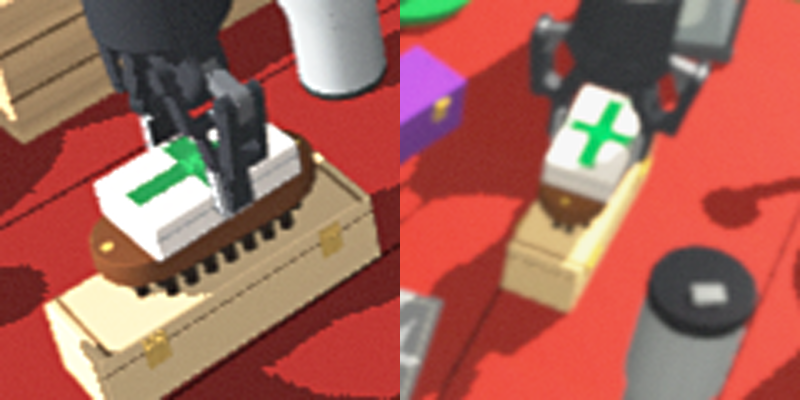

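>>> step_arm([
  [0, -0.3, 0, 0, 0, 0, 5],
  [0, -0.5, 0, 0, 0, 0, 5],
  [0, -0.8, 0, 0, 0, 0, 5],
  [0, -1.4, 0, 0, 0, 0, 5],
  [0, -2, 0, 0, 0, 0, 5],
  [0, -2, 0, 0, 0, 0, 5],
  [0, -2, 0, 0, 0, 0, 5],
  [0, -2, 0, 0, 0, 0, 5],
  [0, -2, 0, 0, 0, 0, 5],
  [0, -1, 0, 0, 0, 0, 5],
  [0, 0, 0, 0, 0, 0, 5],
])

```text
t: 18.37
tcp_pos: [0.5366, 0.4106, 0.2626]
tcp_rot: [-1.214, 1.189, -1.192]
force: [-0.9, -0.1, -1.0]
finger_gap: 0.0569
```

Run:
```python
from h import *
st(); d=snap("side"); w=snap("wrist"); a=[(x["color"][y0:y0+240,x0:x0+240,::-1]) for x,x0,y0 in ((d,75,165),(w,200,90))]
cv2.imwrite("pics/g12.png",np.hstack([cv2.resize(i,(400,400),interpolation=2) for i in a]))
plan((.53,0,.262),-7,16,5); plan((.5425,-.434,.262),-16.1,16,5,start=(.53,0,.262),syaw=-7)
```

```text
t 18.37 tcp [0.5366 0.4106 0.2626] yaw 1.33 tilt [ 0.006  0.003 -1.   ] F [-0.9 -0.1 -1. ] gap 0.0569 q [ 0.55  0.47  0.61  1.71 -0.    2.1 ]
[[1.15,-0.01,-0.04,0,0.23,0,5],[2.15,-0.02,-0.07,0,0.44,0,5],[2.87,-0.02,-0.07,0,0.58,0,5],[2.87,-0.02,-0.04,0,0.58,0,5],[2.87,-0.02,-0.01,0,0.58,0,5],[2.87,-0.02,0.01,0,0.58,0,5],[2.87,-0.02,0.04,0,0.58,0,5],[2.87,-0.02,0.07,0,0.58,0,5],[2.87,-0.02,0.1,0,0.58,0,5],[2.86,-0.02,0.13,0,0.58,0,5],[2.86,-0.02,0.16,0,0.58,0,5],[2.86,-0.02,0.19,0,0.58,0,5],[2.86,-0.02,0.22,0,0.58,0,5],[2.86,-0.02,0.25,0,0.58,0,5],[2.14,-0.02,0.21,0,0.44,0,5],[1.14,-0.01,0.12,0,0.23,0,5]]
[[1.2,-0.0,0.18,0,0.25,0,5],[2.25,-0.0,0.35,0,0.48,0,5],[3.0,-0.0,0.49,0,0.64,0,5],[2.99,-0.0,0.53,0,0.64,0,5],[2.98,-0.0,0.56,0,0.64,0,5],[2.98,-0.0,0.59,0,0.64,0,5],[2.97,-0.0,0.63,0,0.64,0,5],[2.96,-0.0,0.66,0,0.64,0,5],[2.96,-0.0,0.69,0,0.64,0,5],[2.95,-0.0,0.73,0,0.64,0,5],[2.94,-0.0,0.76,0,0.64,0,5],[2.93,-0.0,0.79,0,0.64,0,5],[2.92,-0.0,0.82,0,0.64,0,5],[2.91,-0.0,0.86,0,0.64,0,5],[2.18,-0.0,0.67,0,0.48,0,5],[1.16,-0.0,0.37,0,0.25,0,5]]
```

View pics/g12.png

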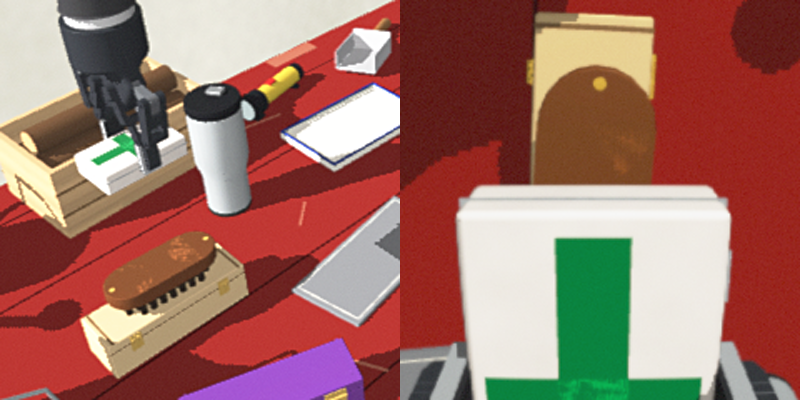

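>>> step_arm([
  [1.2, 0, 0, 0, 0.2, 0, 5],
  [2.1, 0, -0.1, 0, 0.4, 0, 5],
  [2.9, 0, -0.1, 0, 0.6, 0, 5],
  [2.9, 0, 0, 0, 0.6, 0, 5],
  [2.9, 0, 0, 0, 0.6, 0, 5],
  [2.9, 0, 0, 0, 0.6, 0, 5],
  [2.9, 0, 0, 0, 0.6, 0, 5],
  [2.9, 0, 0.1, 0, 0.6, 0, 5],
  [2.9, 0, 0.1, 0, 0.6, 0, 5],
  [2.9, 0, 0.1, 0, 0.6, 0, 5],
  [2.9, 0, 0.2, 0, 0.6, 0, 5],
  [2.9, 0, 0.2, 0, 0.6, 0, 5],
  [2.9, 0, 0.2, 0, 0.6, 0, 5],
  [2.9, 0, 0.3, 0, 0.6, 0, 5],
  [2.9, 0, 0.3, 0, 0.6, 0, 5],
  [2.9, 0, 0.3, 0, 0.6, 0, 5],
])

```text
t: 19.8
tcp_pos: [0.5285, -0.031, 0.2563]
tcp_rot: [-1.145, 1.31, -1.306]
force: [0.2, -0.8, -1.4]
finger_gap: 0.0568
```

>>> step_arm([
  [3, 0, 0.4, 0, 0.6, 0, 5],
  [3, 0, 0.4, 0, 0.6, 0, 5],
  [3, 0, 0.5, 0, 0.6, 0, 5],
  [3, 0, 0.5, 0, 0.6, 0, 5],
  [3, 0, 0.5, 0, 0.6, 0, 5],
  [3, 0, 0.6, 0, 0.6, 0, 5],
  [3, 0, 0.6, 0, 0.6, 0, 5],
  [3, 0, 0.7, 0, 0.6, 0, 5],
  [3, 0, 0.7, 0, 0.6, 0, 5],
  [3, 0, 0.7, 0, 0.6, 0, 5],
  [2.5, 0, 0.6, 0, 0.6, 0, 5],
  [1.5, 0, 0.5, 0, 0.6, 0, 5],
  [0.8, 0, 0.3, 0, 0.6, 0, 5],
  [0, 0, 0, 0, 0.6, 0, 5],
  [0, 0, 0, 0, 0, 0, 5],
])

```text
t: 21.05
tcp_pos: [0.5323, -0.3843, 0.2569]
tcp_rot: [-1.063, 1.416, -1.41]
force: [0.4, 0.2, -2.3]
finger_gap: 0.0566
```

Run:
```python
from h import *
st(); plan((.5425,-.434,.17),-16.1,10,5)
```

```text
t 21.05 tcp [ 0.5323 -0.3843  0.2569] yaw -16.1 tilt [-0.002  0.003 -1.   ] F [ 0.4  0.2 -2.3] gap 0.0566 q [-0.73  0.41  0.53  1.69  0.    1.12]
[[0.22,0.42,0.11,0,0.0,0,5],[0.41,0.79,0.21,0,0.0,0,5],[0.54,1.05,0.28,0,0.0,0,5],[0.54,1.05,0.28,0,0.0,0,5],[0.54,1.05,0.28,0,0.0,0,5],[0.54,1.05,0.28,0,0.0,0,5],[0.54,1.05,0.28,0,0.0,0,5],[0.54,1.05,0.28,0,0.0,0,5],[0.41,0.79,0.21,0,0.0,0,5],[0.22,0.42,0.11,0,0.0,0,5]]
```

>>> step_arm([
  [0.3, 0.5, 0.1, 0, 0, 0, 5],
  [0.6, 1, 0.3, 0, 0, 0, 5],
  [0.7, 1.2, 0.4, 0, 0, 0, 5],
  [0.8, 1.5, 0.4, 0, 0, 0, 5],
  [0.7, 1.5, 0.4, 0, 0, 0, 5],
  [0.7, 1.5, 0.4, 0, 0, 0, 5],
  [0.5, 1, 0.2, 0, 0, 0, 5],
  [0.2, 0.5, 0.1, 0, 0, 0, 5],
  [0, 0, 0, 0, 0, 0, 5],
  [0, 0, 0, 0, 0, 0, 5],
])

```text
t: 21.88
tcp_pos: [0.5421, -0.4346, 0.1709]
tcp_rot: [-1.063, 1.414, -1.412]
force: [1.5, -1.1, -1.9]
finger_gap: 0.0568
```

Run:
```python
from h import *
st(); w=snap("wrist"); cv2.imwrite("pics/w13.png",w["color"][:,:,::-1])
s=snap("scene"); crop(s,(170,340,330,480),4,"pics/s13.png")
```

```text
t 21.88 tcp [ 0.5421 -0.4346  0.1709] yaw -16.08 tilt [-0.001  0.001 -1.   ] F [ 1.5 -1.1 -1.9] gap 0.0568 q [-0.77  0.5   0.48  1.55  0.    1.08]
```

View pics/w13.png

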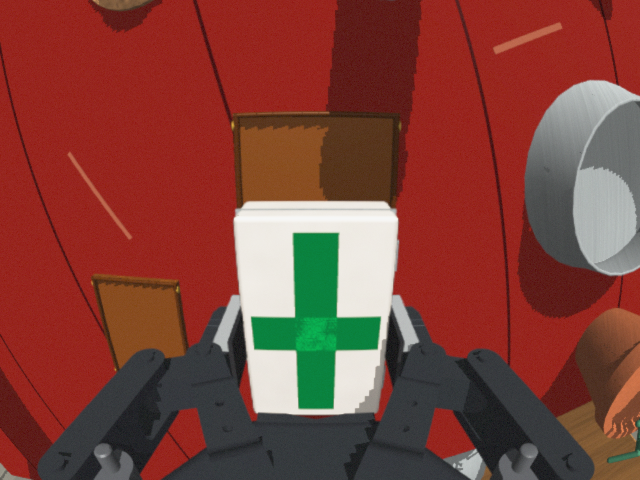

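View pics/s13.png

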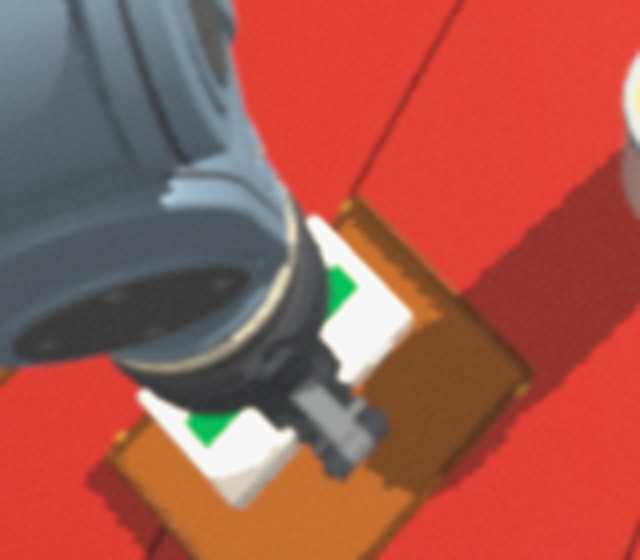

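Run:
```python
from h import *
w=snap("wrist"); st()
quad(w,[(294,233),(338,233),(334,408),(299,407)],.168)
quad(w,[(238,214),(396,216),(376,412),(253,413)],.168)
print(plane(w,[(236,120),(399,118)],.010))
```

```text
t 22.03 tcp [ 0.5429 -0.4348  0.173 ] yaw -16.05 tilt [ 0.002 -0.002 -1.   ] F [-0.2  0.2 -1.6] gap 0.0564 q [-0.77  0.5   0.48  1.55  0.    1.08]
wrist c [ 0.5435 -0.4347] len 0.0843 wid 0.0157 ang 74.12 angw+90 72.57
wrist c [ 0.5435 -0.4336] len 0.0955 wid 0.0562 ang 73.28 angw+90 73.89
[[ 0.50739079 -0.34367834]
 [ 0.62587974 -0.37609058]]
```

>>> step_arm([
  [0, 1, -0.1, 0, 0, 0, 5],
  [0, 2, 0, 0, 0, 0, 5],
  [0, 2.5, 0, 0, 0, 0, 5],
  [0, 2.5, 0, 0, 0, 0, 5],
  [0, 2, 0, 0, 0, 0, 5],
  [0, 1.5, 0, 0, 0, 0, 5],
  [0, 1, 0, 0, 0, 0, 5],
  [0, 0.5, 0, 0, 0, 0, 5],
  [0, 0.3, 0, 0, 0, 0, 5],
  [0, 0.2, 0, 0, 0, 0, 5],
  [0, 0, 0, 0, 0, 0, 5],
])

```text
t: 22.95
tcp_pos: [0.5418, -0.4348, 0.0373]
tcp_rot: [-1.063, 1.411, -1.414]
force: [-0.8, 0.5, -1.5]
finger_gap: 0.0564
```

>>> step_arm([
  [0, 0.2, 0, 0, 0, 0, 5],
  [0, 0, 0, 0, 0, 0, 5],
])

```text
t: 23.12
tcp_pos: [0.5418, -0.4349, 0.0353]
tcp_rot: [-1.063, 1.411, -1.414]
force: [0.2, -0.0, -1.1]
finger_gap: 0.0566
```

>>> step_arm([
  [0, 0.1, 0, 0, 0, 0, 5],
  [0, 0, 0, 0, 0, 0, 5],
])

```text
t: 23.28
tcp_pos: [0.5415, -0.4346, 0.0337]
tcp_rot: [-1.063, 1.412, -1.413]
force: [-0.3, 0.6, -2.0]
finger_gap: 0.0566
```

>>> step_arm([
  [0, 0.1, 0, 0, 0, 0, 5],
  [0, 0.1, 0, 0, 0, 0, 5],
  [0, 0, 0, 0, 0, 0, 5],
])

```text
t: 23.53
tcp_pos: [0.5412, -0.4343, 0.031]
tcp_rot: [-1.063, 1.413, -1.412]
force: [0.9, 0.0, -1.2]
finger_gap: 0.0566
```

>>> step_arm([
  [0, 0.1, 0, 0, 0, 0, 5],
  [0, 0, 0, 0, 0, 0, 5],
])

```text
t: 23.7
tcp_pos: [0.5412, -0.4343, 0.031]
tcp_rot: [-1.063, 1.413, -1.413]
force: [-1.5, 0.6, 2.3]
finger_gap: 0.0568
```

Run:
```python
from h import *
st(); d=snap("side"); crop(d,(370,160,460,225),7,"pics/g14.png")
```

```text
t 23.7 tcp [ 0.5412 -0.4343  0.031 ] yaw -16.06 tilt [-0.  0. -1.] F [-1.5  0.6  2.3] gap 0.0568 q [-0.77  0.54  0.26  1.28 -0.    1.08]
```

View pics/g14.png

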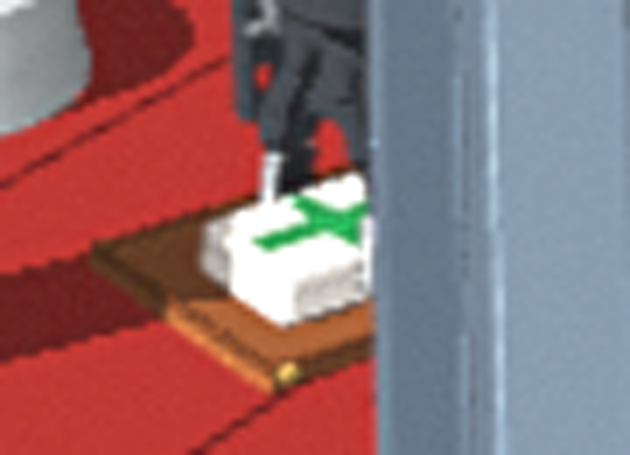

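Contact at the expected height, and the tin rests inside the tray. Releasing.

>>> step_arm([
  [0, 0, 0, 0, 0, 0, 5.7],
  [0, 0, 0, 0, 0, 0, 6.1],
  [0, 0, 0, 0, 0, 0, 6.5],
  [0, 0, 0, 0, 0, 0, 6.8],
  [0, -0.5, 0, 0, 0, 0, 7],
  [0, -1, 0, 0, 0, 0, 7],
  [0, -2, 0, 0, 0, 0, 7],
  [0, -3, 0, 0, 0, 0, 8],
  [0, -3, 0, 0, 0, 0, 8.5],
  [0, -3, 0, 0, 0, 0, 8.5],
  [0, -3, 0, 0, 0, 0, 8.5],
  [0, -3, 0, 0, 0, 0, 8.5],
  [0, -3, 0, 0, 0, 0, 8.5],
  [0, -2, 0, 0, 0, 0, 8.5],
  [0, -1, 0, 0, 0, 0, 8.5],
  [0, 0, 0, 0, 0, 0, 8.5],
  [0, 0, 0, 0, 0, 0, 8.5],
])

```text
t: 25.17
tcp_pos: [0.5417, -0.4348, 0.2771]
tcp_rot: [-1.063, 1.41, -1.415]
force: [0.5, -0.6, -0.8]
finger_gap: 0.0852
```

Run:
```python
from h import *
st(); w=snap("wrist"); crop(w,(210,60,430,320),2.3,"pics/g15.png")
c=blobs(w,(0,0,120),(179,60,255),(230,100,420,340),800)[0]; print("tin",rect(w,c,.028))
c=blobs(w,(8,100,40),(22,255,255),(230,60,430,340),2000)[0]; print("tray",rect(w,c,.010))
plan((.535,-.03,.33),0,16); plan((.535,.405,.33),1.0,17,start=(.535,-.03,.33),syaw=0)
```

```text
t 25.17 tcp [ 0.5417 -0.4348  0.2771] yaw -16.07 tilt [ 0.002 -0.002 -1.   ] F [ 0.5 -0.6 -0.8] gap 0.0852 q [-0.77  0.55  0.75  1.77  0.    1.08]
tin [ 543.3 -431.9   95.8   59.9   73.9]
tray [ 542.4 -433.6  165.5  128.6   74. ]
[[-1.08,-0.15,-0.33,0,-0.45,0,8.5],[-2.03,-0.29,-0.6,0,-0.84,0,8.5],[-2.72,-0.38,-0.76,0,-1.12,0,8.5],[-2.74,-0.38,-0.71,0,-1.12,0,8.5],[-2.75,-0.38,-0.66,0,-1.12,0,8.5],[-2.76,-0.38,-0.6,0,-1.12,0,8.5],[-2.77,-0.38,-0.55,0,-1.12,0,8.5],[-2.78,-0.38,-0.49,0,-1.12,0,8.5],[-2.79,-0.38,-0.44,0,-1.12,0,8.5],[-2.8,-0.38,-0.38,0,-1.12,0,8.5],[-2.81,-0.38,-0.33,0,-1.12,0,8.5],[-2.82,-0.38,-0.27,0,-1.12,0,8.5],[-2.82,-0.38,-0.22,0,-1.12,0,8.5],[-2.82,-0.38,-0.16,0,-1.12,0,8.5],[-2.12,-0.29,-0.08,0,-0.84,0,8.5],[-1.13,-0.15,-0.03,0,-0.45,0,8.5]]
[[-1.14,-0.0,0.0,0,-0.03,0,8.5],[-2.13,-0.0,0.0,0,-0.05,0,8.5],[-2.84,-0.0,0.0,0,-0.07,0,8.5],[-2.84,-0.0,0.01,0,-0.07,0,8.5],[-2.84,-0.0,0.01,0,-0.07,0,8.5],[-2.84,-0.0,0.01,0,-0.07,0,8.5],[-2.84,-0.0,0.02,0,-0.07,0,8.5],[-2.84,-0.0,0.02,0,-0.07,0,8.5],[-2.84,-0.0,0.02,0,-0.07,0,8.5],[-2.84,-0.0,0.03,0,-0.07,0,8.5],[-2.84,-0.0,0.03,0,-0.07,0,8.5],[-2.84,-0.0,0.03,0,-0.07,0,8.5],[-2.84,-0.0,0.04,0,-0.07,0,8.5],[-2.84,-0.0,0.04,0,-0.07,0,8.5],[-2.84,-0.0,0.04,0,-0.07,0,8.5],[-2.13,-0.0,0.03,0,-0.05,0,8.5],[-1.14,-0.0,0.02,0,-0.03,0,8.5]]
```

View pics/g15.png

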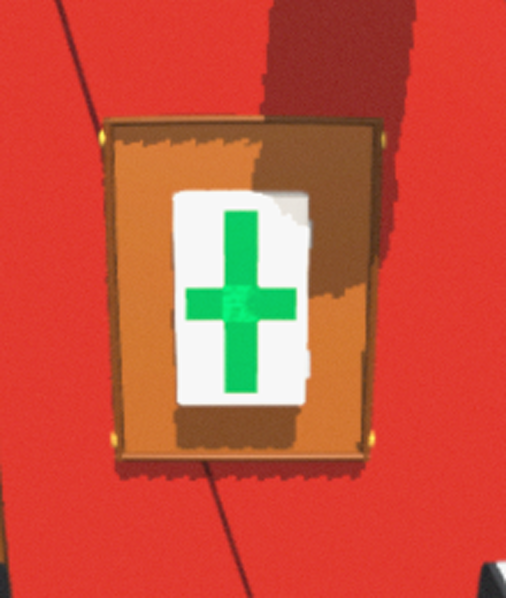

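The first-aid tin is central and lengthwise in the tray, within 2 mm and at the same angle. Next the brush.

>>> step_arm([
  [-1.1, -0.2, -0.3, 0, -0.5, 0, 8.5],
  [-2.2, -0.4, -0.6, 0, -1, 0, 8.5],
  [-3.1, -0.4, -0.8, 0, -1.2, 0, 8.5],
  [-3.1, -0.4, -0.8, 0, -1.2, 0, 8.5],
  [-3.1, -0.4, -0.8, 0, -1.2, 0, 8.5],
  [-3.1, -0.4, -0.7, 0, -1.2, 0, 8.5],
  [-3.1, -0.4, -0.6, 0, -1.2, 0, 8.5],
  [-3.1, -0.4, -0.6, 0, -1.2, 0, 8.5],
  [-3.1, -0.4, -0.5, 0, -1.2, 0, 8.5],
  [-3.1, -0.4, -0.4, 0, -1.2, 0, 8.5],
  [-3.1, -0.4, -0.4, 0, -1.2, 0, 8.5],
  [-3.1, -0.4, -0.3, 0, -1.2, 0, 8.5],
  [-3.1, -0.4, -0.2, 0, -1.2, 0, 8.5],
  [-3.1, -0.4, -0.2, 0, -1.2, 0, 8.5],
  [-3.1, 0, 0, 0, -0.8, 0, 8.5],
  [-3.1, 0, 0, 0, 0, 0, 8.5],
])

```text
t: 26.55
tcp_pos: [0.5299, 0.0413, 0.3278]
tcp_rot: [-1.216, 1.203, -1.199]
force: [1.2, -0.4, -0.0]
finger_gap: 0.0849
```

>>> step_arm([
  [-3.1, 0, 0, 0, 0, 0, 8.5],
  [-3.1, 0, 0, 0, 0, 0, 8.5],
  [-3.1, 0, 0, 0, 0, 0, 8.5],
  [-3.1, 0, 0, 0, 0, 0, 8.5],
  [-3.1, 0, 0, 0, 0, 0, 8.5],
  [-3.1, 0, 0, 0, 0, 0, 8.5],
  [-3.1, 0, 0, 0, 0, 0, 8.5],
  [-3.1, 0, 0, 0, 0, 0, 8.5],
  [-3.1, 0, 0, 0, 0, 0, 8.5],
  [-3.1, 0, 0, 0, 0, 0, 8.5],
  [-3.1, 0, 0, 0, 0, 0, 8.5],
  [-2.2, 0, 0, 0, 0, 0, 8.5],
  [-1.1, 0, 0, 0, 0, 0, 8.5],
  [0, 0, 0, 0, 0, 0, 8.5],
  [0, 0, 0, 0, 0, 0, 8.5],
])

```text
t: 27.8
tcp_pos: [0.5261, 0.4138, 0.327]
tcp_rot: [-1.219, 1.201, -1.201]
force: [-0.1, -0.5, 0.5]
finger_gap: 0.0848
```

Run:
```python
from h import *
w=snap("wrist"); s=snap("scene"); d=snap("side"); st()
crop(w,(220,80,420,320),2.5,"pics/g16.png")
print(w["hsv"][190:215:8,318])
for x,roi in ((w,(260,90,370,320)),(s,(365,90,445,190)),(d,(115,275,235,395))):
    for c in blobs(x,(4,80,40),(14,215,170),roi,300)[:2]:
        r=rect(x,c,.092); print(x["name"],r,cv2.contourArea(c),c.mean(0).round())
```

```text
t 27.95 tcp [0.5267 0.4125 0.329 ] yaw 0.56 tilt [-0.001 -0.001 -1.   ] F [ 0.3 -0.1  0.4] gap 0.0854 q [ 0.56  0.52  0.82  1.87 -0.    2.13]
[[ 12 176 198]
 [ 12 173 201]
 [ 13 180 197]
 [ 13 180 197]]
side [525.  413.4 138.5  80.8  88.8] 1673.5 [171. 327.]
```

View pics/g16.png

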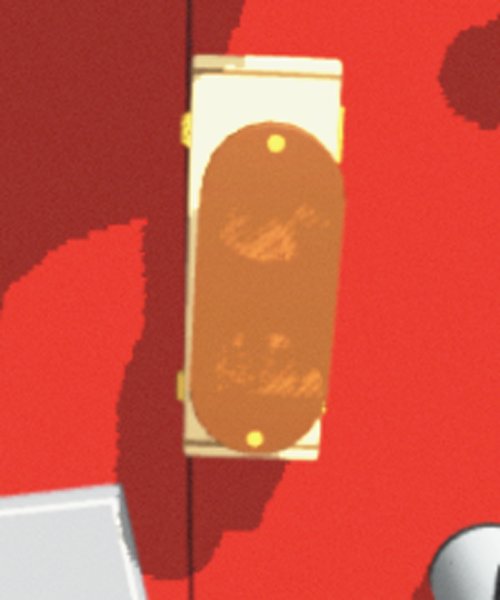

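Run:
```python
from h import *
w=snap("wrist"); s=snap("scene"); 
p=plane(w,np.array([(276,143),(255,439)])/2.5+[220,80],.092); v=p[0]-p[1]; print("studs",p,p.mean(0),np.degrees(np.arctan2(v[1],v[0])),np.linalg.norm(v))
for x,roi,lo,hi in ((w,(280,110,370,270),(8,130,80),(17,230,255)),(s,(365,90,445,190),(4,110,40),(17,230,255))):
    for c in blobs(x,lo,hi,roi,300)[:2]: print(x["name"],rect(x,c,.092),cv2.contourArea(c))
crop(s,(365,90,445,190),6,"pics/g17.png")
# box
quad(w,[(193,56),(343,61),(319,459),(184,452)],.052,2.5,220,80)
```

```text
studs [[0.54046195 0.47037115]
 [0.53421309 0.34962696]] [0.53733752 0.40999905] 87.03742171379945 0.12090577644806931
wrist [535.5 412.5 134.   55.8  87.3] 6633.5
scene [542.6 361.6 240.9  80.6  88.5] 1744.0
wrist c [0.536  0.4141] len 0.179 wid 0.0627 ang 88.53 angw+90 88.14
```

View pics/g17.png

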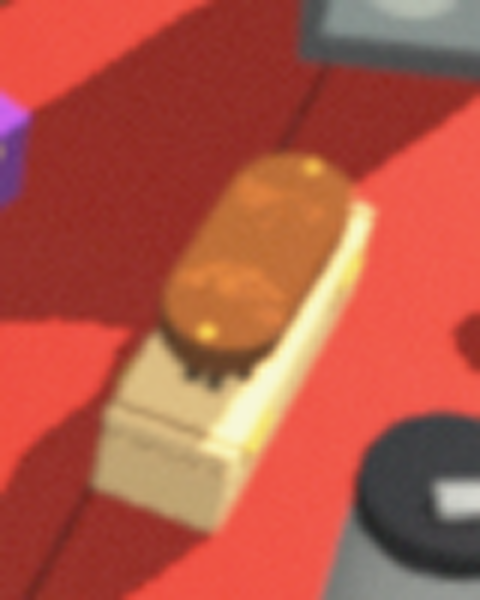

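Stud line and outline agree: brush at (0.536, 0.411), length at 87.2°. Descending with the jaws turned to match.

>>> step_arm([
  [0.1, 1, 0.5, 0, 1.7, 0, 8.5],
  [0.1, 2, 0.4, 0, 1.7, 0, 8.5],
  [0, 3, 0, 0, 0, 0, 8.5],
  [0, 3, 0, 0, 0, 0, 8.5],
  [0, 3, 0, 0, 0, 0, 8.5],
  [0, 3, 0, 0, 0, 0, 8.5],
  [0, 3, 0, 0, 0, 0, 8],
  [0, 2.4, 0, 0, 0, 0, 7.2],
  [0, 1.5, 0, 0, 0, 0, 7],
  [0, 1, 0, 0, 0, 0, 7],
  [0, 0.6, 0, 0, 0, 0, 7],
  [0, 0, 0, 0, 0, 0, 7],
])

```text
t: 29.05
tcp_pos: [0.5351, 0.4109, 0.0927]
tcp_rot: [-1.188, 1.246, -1.245]
force: [-0.3, 0.0, -0.1]
finger_gap: 0.0702
```

Run:
```python
from h import *
st(); s=snap("scene"); d=snap("side"); a=[(x["color"][y0:y0+120,x0:x0+120,::-1]) for x,x0,y0 in ((d,110,265),(s,350,85))]
cv2.imwrite("pics/g18.png",np.hstack([cv2.resize(i,(400,400),interpolation=2) for i in a]))
```

```text
t 29.05 tcp [0.5351 0.4109 0.0927] yaw -2.82 tilt [-0.002 -0.001 -1.   ] F [-0.3  0.  -0.1] gap 0.0702 q [ 0.56  0.46  0.27  1.38 -0.    2.18]
```

View pics/g18.png

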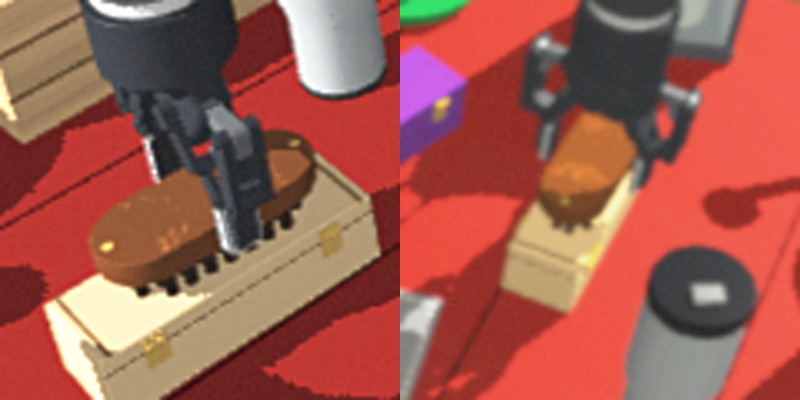

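>>> step_arm([
  [0, 0.3, 0, 0, 0, 0, 6.8],
  [0, 0.1, 0, 0, 0, 0, 6.2],
  [0, 0, 0, 0, 0, 0, 5.6],
  [0, 0, 0, 0, 0, 0, 5],
  [0, 0, 0, 0, 0, 0, 4.8],
  [0, 0, 0, 0, 0, 0, 4.8],
  [0, 0, 0, 0, 0, 0, 4.8],
  [0, 0, 0, 0, 0, 0, 4.8],
])

```text
t: 29.82
tcp_pos: [0.5362, 0.4122, 0.0916]
tcp_rot: [-1.184, 1.244, -1.244]
force: [0.8, -0.9, 5.5]
finger_gap: 0.0555
```

>>> step_arm([
  [0, -0.3, 0, 0, 0, 0, 4.8],
  [0, -0.5, 0, 0, 0, 0, 4.8],
  [0, -0.8, 0, 0, 0, 0, 4.8],
  [0, -1.4, 0, 0, 0, 0, 4.8],
  [0, -2, 0, 0, 0, 0, 4.8],
  [0, -2, 0, 0, 0, 0, 4.8],
  [0, -2.5, 0, 0, 0, 0, 4.8],
  [0, -2.5, 0, 0, 0, 0, 4.8],
  [0, -2.5, 0, 0, 0, 0, 4.8],
  [0, -2, 0, 0, 0, 0, 4.8],
  [0, -1, 0, 0, 0, 0, 4.8],
  [0, 0, 0, 0, 0, 0, 4.8],
  [0, 0, 0, 0, 0, 0, 4.8],
])

```text
t: 30.9
tcp_pos: [0.5359, 0.4119, 0.266]
tcp_rot: [-1.185, 1.244, -1.245]
force: [-0.3, 0.8, -2.6]
finger_gap: 0.0551
```

Run:
```python
from h import *
st(); d=snap("side"); w=snap("wrist"); a=[(x["color"][y0:y0+240,x0:x0+240,::-1]) for x,x0,y0 in ((d,75,165),(w,200,90))]
cv2.imwrite("pics/g19.png",np.hstack([cv2.resize(i,(400,400),interpolation=2) for i in a]))
plan((.53,.2,.265),-2,10,4.8); plan((.669,-.0195,.265),-1.1,12,4.8,start=(.53,.2,.265),syaw=-2)
```

```text
t 30.9 tcp [0.5359 0.4119 0.266 ] yaw -2.77 tilt [ 0.001  0.001 -1.   ] F [-0.3  0.8 -2.6] gap 0.0551 q [ 0.56  0.48  0.63  1.73 -0.    2.18]
[[1.02,-0.01,0.02,0,-0.04,0,4.8],[1.91,-0.01,0.04,0,-0.07,0,4.8],[2.55,-0.02,0.06,0,-0.09,0,4.8],[2.55,-0.02,0.05,0,-0.09,0,4.8],[2.55,-0.02,0.05,0,-0.09,0,4.8],[2.55,-0.02,0.04,0,-0.09,0,4.8],[2.55,-0.02,0.04,0,-0.09,0,4.8],[2.55,-0.02,0.04,0,-0.09,0,4.8],[1.91,-0.01,0.02,0,-0.07,0,4.8],[1.02,-0.01,0.01,0,-0.04,0,4.8]]
[[0.83,-0.0,0.57,0,-0.03,0,4.8],[1.56,-0.0,1.07,0,-0.07,0,4.8],[2.09,-0.0,1.42,0,-0.09,0,4.8],[2.09,-0.0,1.42,0,-0.09,0,4.8],[2.09,-0.0,1.41,0,-0.09,0,4.8],[2.09,-0.0,1.41,0,-0.09,0,4.8],[2.09,-0.0,1.41,0,-0.09,0,4.8],[2.1,-0.0,1.4,0,-0.09,0,4.8],[2.1,-0.0,1.4,0,-0.09,0,4.8],[2.1,-0.0,1.4,0,-0.09,0,4.8],[1.58,-0.0,1.05,0,-0.07,0,4.8],[0.84,-0.0,0.56,0,-0.03,0,4.8]]
```

View pics/g19.png

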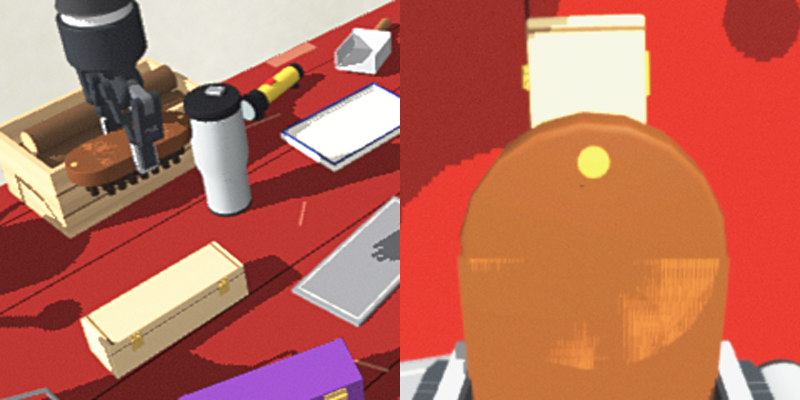

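>>> step_arm([
  [1, 0, 0, 0, 0, 0, 4.8],
  [2, 0, 0, 0, 0, 0, 4.8],
  [2.8, 0, 0, 0, 0, 0, 4.8],
  [2.8, 0, 0, 0, 0, 0, 4.8],
  [2.8, 0, 0, 0, 0, 0, 4.8],
  [2.8, 0, 0, 0, -0.1, 0, 4.8],
  [2.8, 0, 0, 0, -0.1, 0, 4.8],
  [2.8, 0, 0, 0, -0.2, 0, 4.8],
  [2.6, 0, 0.6, 0, -0.2, 0, 4.8],
  [2.2, 0, 1.2, 0, -0.2, 0, 4.8],
  [2.1, 0, 1.4, 0, -0.1, 0, 4.8],
  [2.1, 0, 1.4, 0, -0.1, 0, 4.8],
  [2.1, 0, 1.4, 0, -0.1, 0, 4.8],
  [2.1, 0, 1.4, 0, -0.1, 0, 4.8],
  [2.1, 0, 1.4, 0, -0.1, 0, 4.8],
  [2.1, 0, 1.4, 0, -0.1, 0, 4.8],
  [1.8, 0, 1.3, 0, -0.1, 0, 4.8],
  [1.2, 0, 0.8, 0, -0.1, 0, 4.8],
  [0.6, 0, 0.4, 0, -0.1, 0, 4.8],
  [0, 0, 0, 0, 0, 0, 4.8],
])

```text
t: 32.67
tcp_pos: [0.6465, -0.0011, 0.2629]
tcp_rot: [-1.202, 1.227, -1.223]
force: [0.7, -0.8, -1.2]
finger_gap: 0.055
```

Run:
```python
from h import *
st(); plan((.669,-.0195,.17),-1.1,8,4.8)
```

```text
t 32.67 tcp [ 0.6465 -0.0011  0.2629] yaw -1.18 tilt [-0.004  0.    -1.   ] F [ 0.7 -0.8 -1.2] gap 0.055 q [-0.11  0.39  0.51  1.7  -0.    1.49]
[[0.11,0.59,0.15,0,-0.0,0,4.8],[0.21,1.11,0.27,0,-0.01,0,4.8],[0.28,1.47,0.36,0,-0.01,0,4.8],[0.28,1.47,0.36,0,-0.01,0,4.8],[0.28,1.47,0.36,0,-0.01,0,4.8],[0.28,1.47,0.36,0,-0.01,0,4.8],[0.21,1.11,0.27,0,-0.01,0,4.8],[0.11,0.59,0.14,0,-0.0,0,4.8]]
```

>>> step_arm([
  [0.2, 0.5, 0.2, 0, 0, 0, 4.8],
  [0.3, 1, 0.4, 0, 0, 0, 4.8],
  [0.3, 1.5, 0.4, 0, 0, 0, 4.8],
  [0.3, 1.5, 0.4, 0, 0, 0, 4.8],
  [0.3, 1.5, 0.4, 0, 0, 0, 4.8],
  [0.3, 1.5, 0.3, 0, 0, 0, 4.8],
  [0.1, 1, 0.1, 0, 0, 0, 4.8],
  [0, 0.5, 0, 0, 0, 0, 4.8],
  [0, 0, 0, 0, 0, 0, 4.8],
  [0, 0, 0, 0, 0, 0, 4.8],
])

```text
t: 33.5
tcp_pos: [0.668, -0.0175, 0.1754]
tcp_rot: [-1.201, 1.223, -1.222]
force: [0.3, -0.8, 0.0]
finger_gap: 0.055
```

Run:
```python
from h import *
st(); w=snap("wrist"); cv2.imwrite("pics/w20.png",w["color"][:,:,::-1])
s=snap("scene"); crop(s,(320,200,450,350),4,"pics/s20.png")
```

```text
t 33.5 tcp [ 0.668  -0.0175  0.1754] yaw -1.02 tilt [-0.  0. -1.] F [ 0.3 -0.8  0. ] gap 0.055 q [-0.13  0.43  0.39  1.53  0.    1.46]
```

View pics/w20.png

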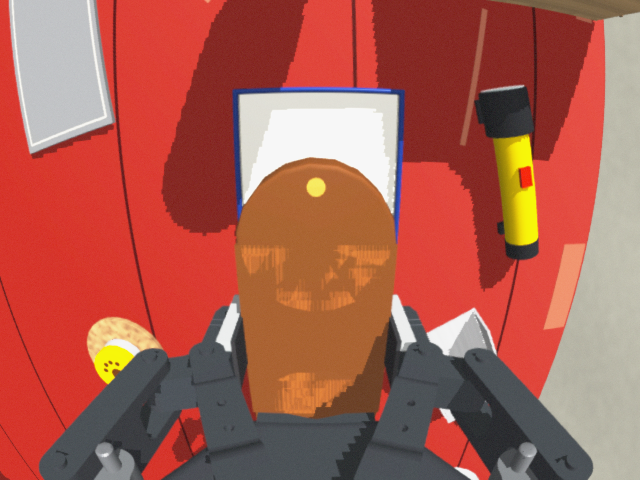

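View pics/s20.png

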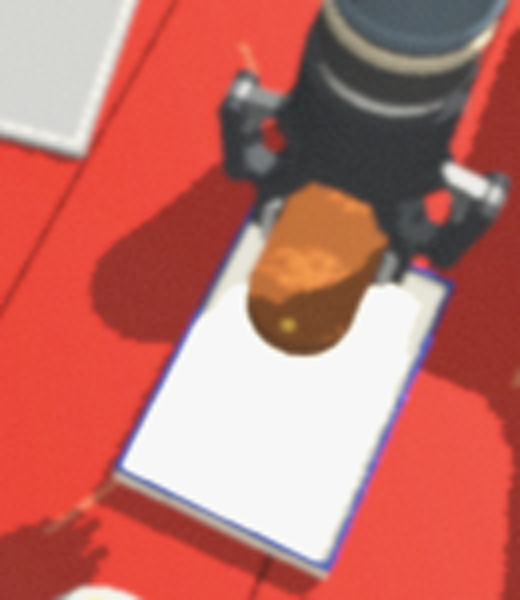

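Run:
```python
from h import *
st(); w=snap("wrist")
print("stud",plane(w,(316,187),.1755),"tip",plane(w,(315,164),.1755))
p=plane(w,[(235,91),(404,91)],.013); print("tray +y edge",p,p.mean(0))
```

```text
t 33.6 tcp [ 0.6688 -0.0178  0.1768] yaw -1.04 tilt [ 0.002 -0.    -1.   ] F [0.2 0.6 0.1] gap 0.0545 q [-0.13  0.43  0.39  1.53  0.    1.46]
stud [[0.6704405  0.04161534]] tip [[0.67025784 0.04920983]]
tray +y edge [[0.61100779 0.08334701]
 [0.73800038 0.08136341]] [0.67450409 0.08235521]
```

Front stud at (316,187) and the tray edge both say the brush is centred to within about 1-2 mm. Lowering.

>>> step_arm([
  [0, 1, 0.1, 0, 0, 0, 4.8],
  [0, 2, 0, 0, 0, 0, 4.8],
  [0, 2.5, 0, 0, 0, 0, 4.8],
  [0, 2.5, 0, 0, 0, 0, 4.8],
  [0, 2, 0, 0, 0, 0, 4.8],
  [0, 1.3, 0, 0, 0, 0, 4.8],
  [0, 0.7, 0, 0, 0, 0, 4.8],
  [0, 0.3, 0, 0, 0, 0, 4.8],
  [0, 0.2, 0, 0, 0, 0, 4.8],
  [0, 0.2, 0, 0, 0, 0, 4.8],
  [0, 0, 0, 0, 0, 0, 4.8],
])

```text
t: 34.57
tcp_pos: [0.6703, -0.0182, 0.0497]
tcp_rot: [-1.199, 1.221, -1.224]
force: [0.2, 0.6, -1.1]
finger_gap: 0.0548
```

>>> step_arm([
  [0, 0.2, 0, 0, 0, 0, 4.8],
  [0, 0, 0, 0, 0, 0, 4.8],
])

```text
t: 34.73
tcp_pos: [0.6699, -0.0182, 0.0471]
tcp_rot: [-1.199, 1.222, -1.224]
force: [-0.7, -1.2, -1.8]
finger_gap: 0.0548
```

>>> step_arm([
  [0, 0.1, 0, 0, 0, 0, 4.8],
  [0, 0, 0, 0, 0, 0, 4.8],
])

```text
t: 34.9
tcp_pos: [0.6694, -0.0181, 0.0455]
tcp_rot: [-1.2, 1.223, -1.223]
force: [-0.4, -0.0, -1.2]
finger_gap: 0.055
```

>>> step_arm([
  [0, 0.1, 0, 0, 0, 0, 4.8],
  [0, 0.1, 0, 0, 0, 0, 4.8],
  [0, 0, 0, 0, 0, 0, 4.8],
])

```text
t: 35.15
tcp_pos: [0.6691, -0.0181, 0.043]
tcp_rot: [-1.201, 1.223, -1.223]
force: [0.2, -0.1, -2.2]
finger_gap: 0.0549
```

>>> step_arm([
  [0, 0.1, 0, 0, 0, 0, 4.8],
  [0, 0, 0, 0, 0, 0, 4.8],
])

```text
t: 35.32
tcp_pos: [0.6694, -0.0181, 0.0426]
tcp_rot: [-1.2, 1.223, -1.223]
force: [-1.2, -0.6, -0.6]
finger_gap: 0.0549
```

>>> step_arm([
  [0, 0.1, 0, 0, 0, 0, 4.8],
  [0, 0, 0, 0, 0, 0, 4.8],
])

```text
t: 35.48
tcp_pos: [0.6694, -0.0181, 0.0426]
tcp_rot: [-1.2, 1.222, -1.223]
force: [-2.8, 0.5, 4.6]
finger_gap: 0.055
```

Run:
```python
from h import *
st(); d=snap("side"); crop(d,(235,180,345,270),6,"pics/g21.png")
```

```text
t 35.48 tcp [ 0.6694 -0.0181  0.0426] yaw -1.06 tilt [ 0.001 -0.    -1.   ] F [-2.8  0.5  4.6] gap 0.055 q [-0.13  0.47  0.18  1.28 -0.    1.46]
```

View pics/g21.png

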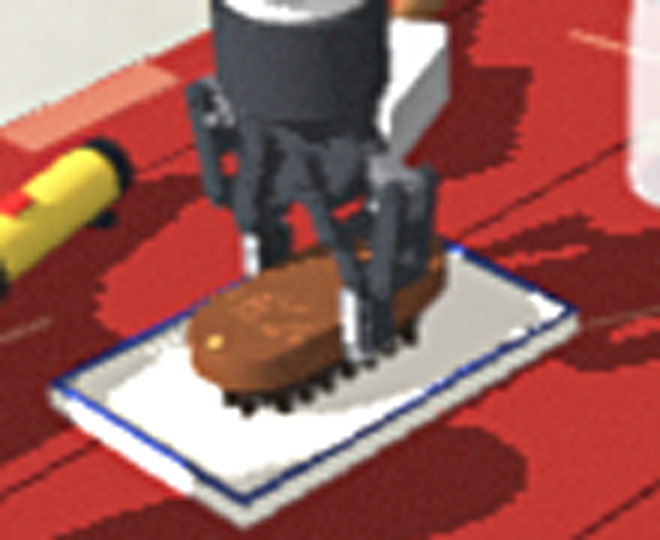

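The bristles touch the floor at 5 N. Releasing, then lifting straight up.

>>> step_arm([
  [0, 0, 0, 0, 0, 0, 5.6],
  [0, 0, 0, 0, 0, 0, 6],
  [0, 0, 0, 0, 0, 0, 6.4],
  [0, 0, 0, 0, 0, 0, 6.8],
  [0, -0.5, 0, 0, 0, 0, 7],
  [0, -1, 0, 0, 0, 0, 7],
  [0, -2, 0, 0, 0, 0, 7],
  [0, -3, 0, 0, 0, 0, 8],
  [0, -3, 0, 0, 0, 0, 8.5],
  [0, -3, 0, 0, 0, 0, 8.5],
  [0, -3, 0, 0, 0, 0, 8.5],
  [0, -3, 0, 0, 0, 0, 8.5],
  [0, -3, 0, 0, 0, 0, 8.5],
  [0, -2, 0, 0, 0, 0, 8.5],
  [0, -1, 0, 0, 0, 0, 8.5],
  [0, 0, 0, 0, 0, 0, 8.5],
  [0, 0, 0, 0, 0, 0, 8.5],
])

```text
t: 36.95
tcp_pos: [0.6699, -0.0182, 0.288]
tcp_rot: [-1.198, 1.22, -1.225]
force: [0.3, -1.0, -1.1]
finger_gap: 0.085
```

Run:
```python
from h import *
st(); w=snap("wrist"); crop(w,(210,40,430,320),2.1,"pics/g22.png")
for c in blobs(w,(5,110,60),(17,240,255),(230,60,420,320),1500): print("brush",rect(w,c,.043))
m=cv2.inRange(w["hsv"],(0,0,100),(179,70,255))|cv2.inRange(w["hsv"],(105,80,50),(130,255,255)); k=np.zeros_like(m);k[50:320,220:430]=1
cs,_=cv2.findContours(m*k,cv2.RETR_EXTERNAL,cv2.CHAIN_APPROX_NONE); c=max(cs,key=cv2.contourArea); print("tray",rect(w,c[:,0],.013))
plan((.535,.41,.30),-2,18)
```

```text
t 36.95 tcp [ 0.6699 -0.0182  0.288 ] yaw -1.06 tilt [ 0.003 -0.    -1.   ] F [ 0.3 -1.  -1.1] gap 0.085 q [-0.13  0.47  0.67  1.77 -0.    1.46]
brush [669.9 -17.9 133.8  54.7  88.8]
tray [670.3 -16.1 200.7 128.3  88.9]
[[-1.04,-0.03,-0.35,0,0.02,0,8.5],[-1.96,-0.06,-0.66,0,0.04,0,8.5],[-2.61,-0.08,-0.88,0,0.06,0,8.5],[-2.61,-0.08,-0.88,0,0.06,0,8.5],[-2.61,-0.08,-0.88,0,0.06,0,8.5],[-2.61,-0.08,-0.88,0,0.06,0,8.5],[-2.61,-0.08,-0.89,0,0.06,0,8.5],[-2.61,-0.08,-0.89,0,0.06,0,8.5],[-2.6,-0.08,-0.89,0,0.06,0,8.5],[-2.6,-0.08,-0.89,0,0.06,0,8.5],[-2.6,-0.08,-0.9,0,0.06,0,8.5],[-2.6,-0.08,-0.9,0,0.06,0,8.5],[-2.6,-0.08,-0.9,0,0.06,0,8.5],[-2.6,-0.08,-0.9,0,0.06,0,8.5],[-2.6,-0.08,-0.91,0,0.06,0,8.5],[-2.6,-0.08,-0.91,0,0.06,0,8.5],[-1.95,-0.06,-0.68,0,0.04,0,8.5],[-1.04,-0.03,-0.37,0,0.02,0,8.5]]
```

View pics/g22.png

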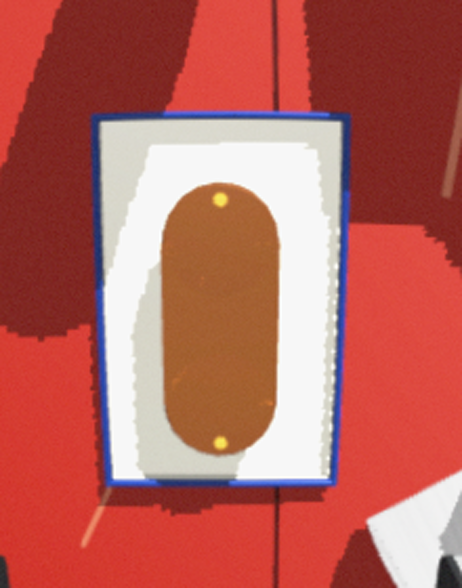

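The brush is central and lengthwise in the tray, within 2 mm and 0.1°. Now the box.

>>> step_arm([
  [-1, -0.2, -0.4, 0, 0, 0, 8.5],
  [-2, -0.2, -0.7, 0, 0, 0, 8.5],
  [-2.7, -0.2, -0.9, 0, 0, 0, 8.5],
  [-2.7, -0.2, -0.9, 0, 0, 0, 8.5],
  [-2.7, -0.2, -0.9, 0, 0, 0, 8.5],
  [-2.7, -0.2, -0.9, 0, 0, 0, 8.5],
  [-2.7, 0, -0.9, 0, 0, 0, 8.5],
  [-2.7, 0, -0.9, 0, 0, 0, 8.5],
  [-2.7, 0, -0.9, 0, 0, 0, 8.5],
  [-2.7, 0, -0.9, 0, 0, 0, 8.5],
  [-2.7, 0, -0.9, 0, 0.1, 0, 8.5],
  [-2.7, 0, -0.9, 0, 0.1, 0, 8.5],
  [-2.7, 0, -0.9, 0, 0.1, 0, 8.5],
  [-2.7, 0, -0.9, 0, 0.1, 0, 8.5],
  [-2.7, 0, -0.9, 0, 0.1, 0, 8.5],
  [-2.4, 0, -0.8, 0, 0, 0, 8.5],
  [-1.6, 0, -0.5, 0, 0, 0, 8.5],
  [-0.8, 0, -0.2, 0, 0, 0, 8.5],
  [0, 0, 0, 0, 0, 0, 8.5],
  [0, 0, 0, 0, 0, 0, 8.5],
])

```text
t: 38.67
tcp_pos: [0.5347, 0.4136, 0.2973]
tcp_rot: [-1.199, 1.229, -1.229]
force: [0.1, 0.4, 0.6]
finger_gap: 0.0851
```

Run:
```python
from h import *
w=snap("wrist"); s=snap("scene"); d=snap("side"); st()
crop(w,(220,60,420,320),2.3,"pics/g23.png"); crop(s,(365,90,445,190),6,"pics/g23s.png"); crop(d,(115,285,235,395),6,"pics/g23d.png")
for c in blobs(w,(18,8,150),(32,120,255),(270,60,380,330),800): print(rect(w,c,.052),cv2.contourArea(c))
```

```text
t 38.82 tcp [0.5357 0.4124 0.2983] yaw -1.66 tilt [-0.    -0.001 -1.   ] F [-0.1  0.9  0.3] gap 0.085 q [ 0.56  0.51  0.74  1.8  -0.    2.16]
[533.9 415.4 163.7  61.4  88.8] 9423.0
```

View pics/g23.png

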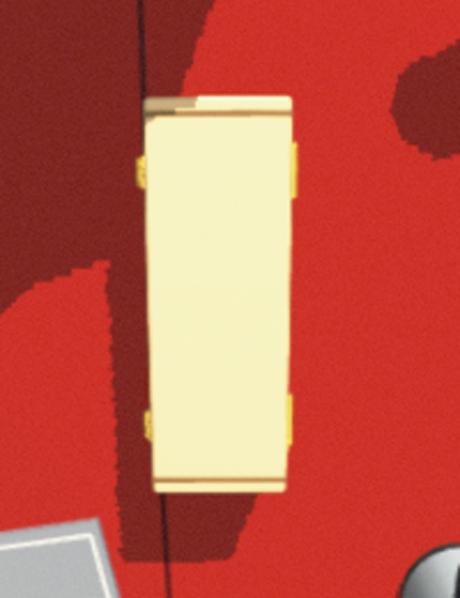

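View pics/g23s.png

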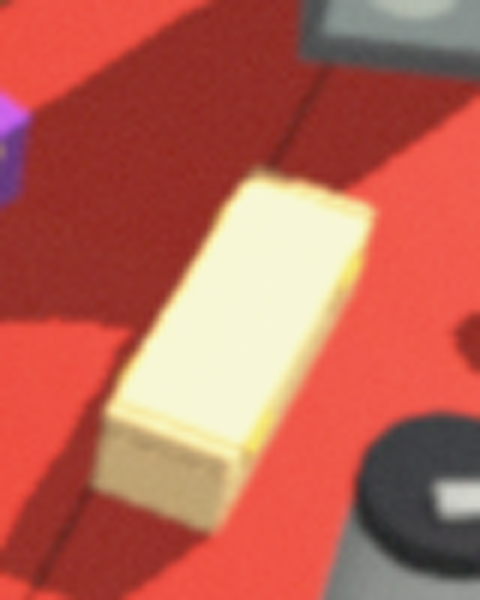

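View pics/g23d.png

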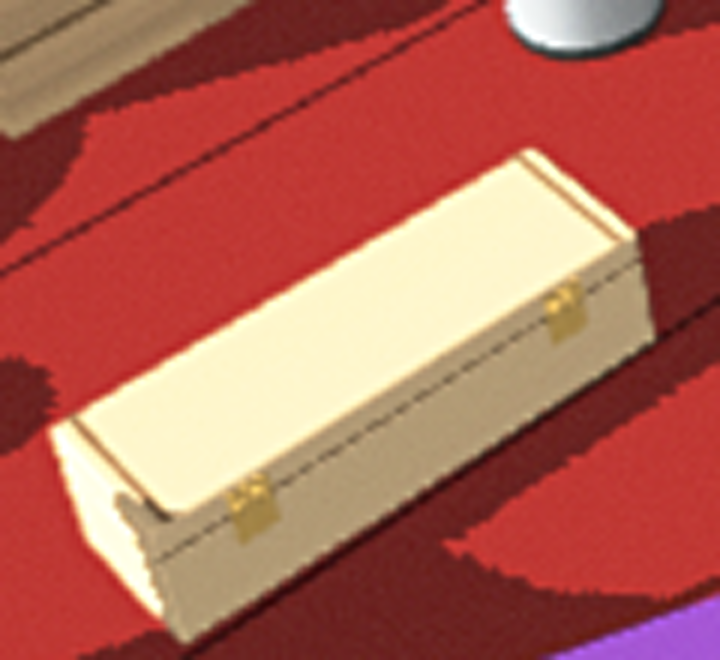

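Run:
```python
from h import *
w=snap("wrist"); s=snap("scene"); d=snap("side")
quad(w,[(143,98),(292,97),(286,491),(155,491)],.052,2.3,220,60)
quad(s,[(250,172),(376,210),(240,458),(105,405)],.052,6,365,90)
quad(d,[(162,515),(50,428),(532,148),(638,238)],.052,6,115,285)
st()
```

```text
wrist c [0.5358 0.4143] len 0.1793 wid 0.062 ang 88.74 angw+90 88.5
scene c [0.5351 0.413 ] len 0.1746 wid 0.0641 ang 88.73 angw+90 90.31
side c [0.5326 0.4133] len 0.1751 wid 0.0607 ang 87.48 angw+90 91.43
t 38.97 tcp [0.5358 0.4127 0.2986] yaw -1.66 tilt [ 0.  0. -1.] F [ 0.1 -0.1  0.2] gap 0.085 q [ 0.56  0.51  0.74  1.8  -0.    2.16]
```

Box at (0.535, 0.414), length at 88.7°. Descending on it.

>>> step_arm([
  [-0.1, 1, 0, 0, -0.35, 0, 8.5],
  [0, 2, 0, 0, 0, 0, 8.5],
  [0, 3, 0, 0, 0, 0, 8.5],
  [0, 3, 0, 0, 0, 0, 8.5],
  [0, 3, 0, 0, 0, 0, 8.5],
  [0, 3, 0, 0, 0, 0, 8.5],
  [0, 2.5, 0, 0, 0, 0, 8.5],
  [0, 2, 0, 0, 0, 0, 8.5],
  [0, 2, 0, 0, 0, 0, 8.3],
  [0, 2, 0, 0, 0, 0, 8],
  [0, 1.5, 0, 0, 0, 0, 7.6],
  [0, 0.8, 0, 0, 0, 0, 7.2],
  [0, 0.4, 0, 0, 0, 0, 6.6],
  [0, 0, 0, 0, 0, 0, 6],
  [0, 0, 0, 0, 0, 0, 5.5],
  [0, 0, 0, 0, 0, 0, 5.5],
  [0, 0, 0, 0, 0, 0, 5.5],
  [0, 0, 0, 0, 0, 0, 5.5],
])

```text
t: 40.47
tcp_pos: [0.5356, 0.415, 0.037]
tcp_rot: [-1.198, 1.224, -1.225]
force: [0.3, -0.6, -3.0]
finger_gap: 0.0616
```

Run:
```python
from h import *
st(); s=snap("scene"); d=snap("side"); a=[(x["color"][y0:y0+120,x0:x0+120,::-1]) for x,x0,y0 in ((d,110,285),(s,350,85))]
cv2.imwrite("pics/g24.png",np.hstack([cv2.resize(i,(400,400),interpolation=2) for i in a]))
```

```text
t 40.47 tcp [0.5356 0.415  0.037 ] yaw -1.21 tilt [ 0.001  0.001 -1.   ] F [ 0.3 -0.6 -3. ] gap 0.0616 q [ 0.56  0.5   0.2   1.28 -0.    2.15]
```

View pics/g24.png

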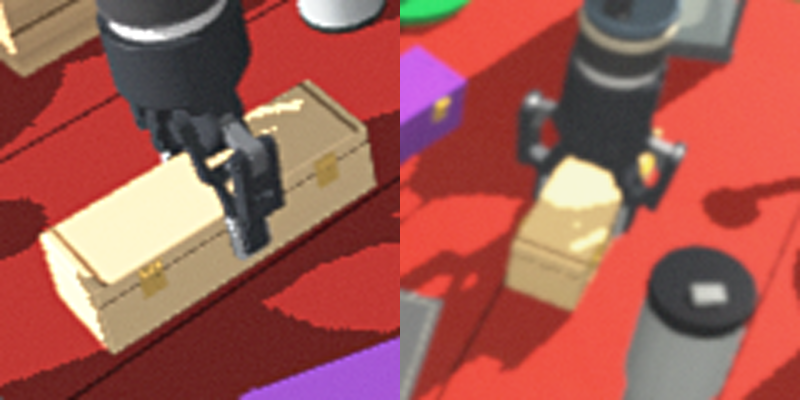

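>>> step_arm([
  [0, -0.3, 0, 0, 0, 0, 5.5],
  [0, -0.5, 0, 0, 0, 0, 5.5],
  [0, -1, 0, 0, 0, 0, 5.5],
  [0, -1.5, 0, 0, 0, 0, 5.5],
  [0, -2, 0, 0, 0, 0, 5.5],
  [0, -2, 0, 0, 0, 0, 5.5],
  [0, -2, 0, 0, 0, 0, 5.5],
  [0, -1.5, 0, 0, 0, 0, 5.5],
  [0, -0.8, 0, 0, 0, 0, 5.5],
  [0, 0, 0, 0, 0, 0, 5.5],
])

```text
t: 41.4
tcp_pos: [0.5368, 0.4158, 0.1566]
tcp_rot: [-1.192, 1.222, -1.225]
force: [0.2, -0.8, -1.9]
finger_gap: 0.0615
```

Run:
```python
from h import *
st(); d=snap("side"); w=snap("wrist"); a=[(x["color"][y0:y0+240,x0:x0+240,::-1]) for x,x0,y0 in ((d,75,185),(w,200,90))]
cv2.imwrite("pics/g25.png",np.hstack([cv2.resize(i,(400,400),interpolation=2) for i in a]))
plan((.4295,.169,.153),8.7,17,5.5)
```

```text
t 41.4 tcp [0.5368 0.4158 0.1566] yaw -1.21 tilt [ 0.006  0.004 -1.   ] F [ 0.2 -0.8 -1.9] gap 0.0615 q [ 0.56  0.45  0.38  1.49 -0.    2.15]
[[0.65,-0.0,-0.26,0,-0.26,0,5.5],[1.21,-0.0,-0.5,0,-0.49,0,5.5],[1.61,-0.0,-0.68,0,-0.65,0,5.5],[1.6,-0.0,-0.7,0,-0.65,0,5.5],[1.6,-0.0,-0.72,0,-0.65,0,5.5],[1.59,-0.0,-0.73,0,-0.65,0,5.5],[1.58,-0.0,-0.75,0,-0.65,0,5.5],[1.57,-0.0,-0.77,0,-0.65,0,5.5],[1.56,-0.0,-0.79,0,-0.65,0,5.5],[1.55,-0.0,-0.8,0,-0.65,0,5.5],[1.54,-0.0,-0.82,0,-0.65,0,5.5],[1.54,-0.0,-0.84,0,-0.65,0,5.5],[1.53,-0.0,-0.86,0,-0.65,0,5.5],[1.52,-0.0,-0.87,0,-0.65,0,5.5],[1.51,-0.0,-0.89,0,-0.65,0,5.5],[1.12,-0.0,-0.68,0,-0.49,0,5.5],[0.6,-0.0,-0.37,0,-0.26,0,5.5]]
```

View pics/g25.png

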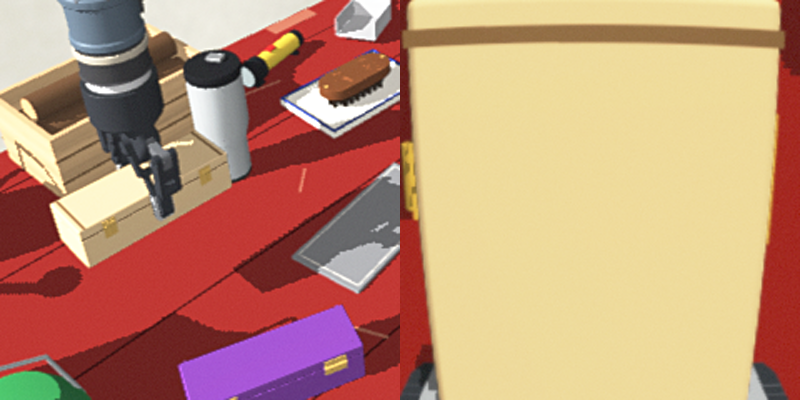

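>>> step_arm([
  [0.6, 0, -0.3, 0, -0.3, 0, 5.5],
  [1.2, 0, -0.5, 0, -0.5, 0, 5.5],
  [1.6, 0, -0.7, 0, -0.6, 0, 5.5],
  [1.6, 0, -0.7, 0, -0.6, 0, 5.5],
  [1.6, 0, -0.7, 0, -0.6, 0, 5.5],
  [1.6, 0, -0.7, 0, -0.7, 0, 5.5],
  [1.6, 0, -0.8, 0, -0.7, 0, 5.5],
  [1.6, 0, -0.8, 0, -0.7, 0, 5.5],
  [1.6, 0, -0.8, 0, -0.7, 0, 5.5],
  [1.6, 0, -0.8, 0, -0.7, 0, 5.5],
  [1.6, 0, -0.8, 0, -0.7, 0, 5.5],
  [1.5, 0, -0.8, 0, -0.7, 0, 5.5],
  [1.5, 0, -0.9, 0, -0.7, 0, 5.5],
  [1.5, 0, -0.9, 0, -0.7, 0, 5.5],
  [1.5, 0, -0.9, 0, -0.6, 0, 5.5],
  [1.1, 0, -0.7, 0, -0.4, 0, 5.5],
  [0.6, 0, -0.3, 0, 0, 0, 5.5],
  [0, 0, 0, 0, 0, 0, 5.5],
  [0, 0, 0, 0, 0, 0, 5.5],
])

```text
t: 43.08
tcp_pos: [0.4288, 0.1683, 0.1516]
tcp_rot: [-1.277, 1.098, -1.097]
force: [-0.0, -0.1, -1.8]
finger_gap: 0.0613
```

Run:
```python
from h import *
st(); plan((.4295,.169,.10),8.7,6,5.5)
d=snap("side"); s=snap("scene"); w=snap("wrist")
cv2.imwrite("pics/w26.png",w["color"][:,:,::-1]); a=[(x["color"][y0:y0+150,x0:x0+150,::-1]) for x,x0,y0 in ((d,220,235),(s,260,120))]
cv2.imwrite("pics/g26.png",np.hstack([cv2.resize(i,(400,400),interpolation=2) for i in a]))
```

```text
t 43.08 tcp [0.4288 0.1683 0.1516] yaw 8.64 tilt [-0.001  0.    -1.   ] F [-0.  -0.1 -1.8] gap 0.0613 q [ 0.23 -0.12 -0.27  1.42  0.    1.65]
[[-0.01,0.48,0.01,0,-0.01,0,5.5],[-0.01,0.9,0.01,0,-0.01,0,5.5],[-0.01,1.2,0.02,0,-0.01,0,5.5],[-0.01,1.2,0.02,0,-0.01,0,5.5],[-0.01,0.9,0.01,0,-0.01,0,5.5],[-0.01,0.48,0.01,0,-0.01,0,5.5]]
```

View pics/g26.png

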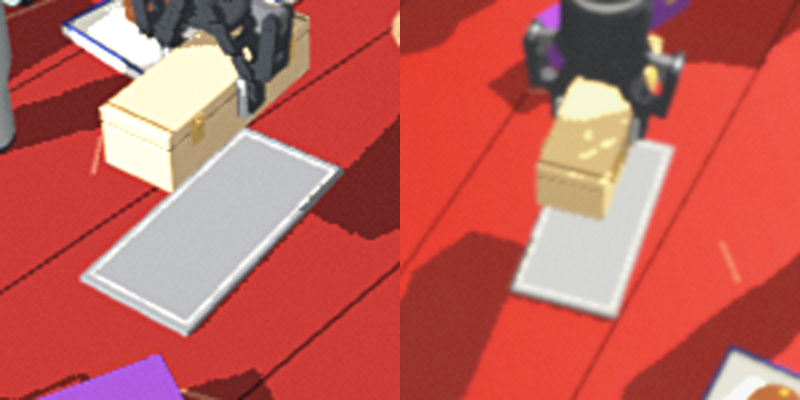

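View pics/w26.png

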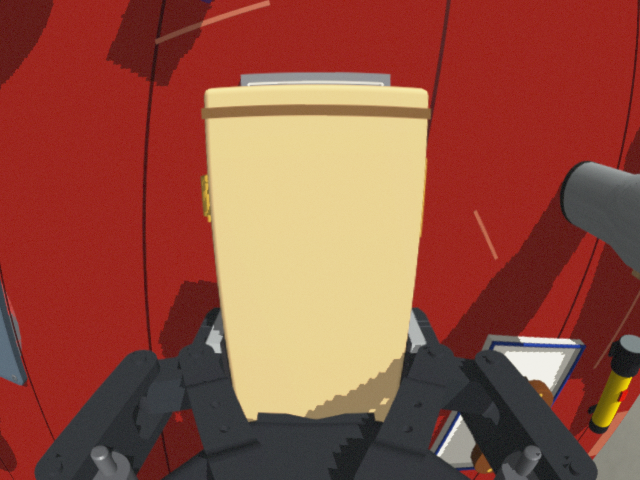

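Run:
```python
from h import *
st(); w=snap("wrist")
p=plane(w,[(241,75),(390,74)],.005); print("mat +y edge",p,p.mean(0)); u=np.array([np.cos(np.radians(98.7)),np.sin(np.radians(98.7))]); print("mat c",p.mean(0)-.11*u)
p=plane(w,[(205,91),(428,94)],.167); v=p[1]-p[0]; print("box edge",p,p.mean(0)-.09*u,np.degrees(np.arctan2(v[1],v[0])))
```

```text
t 43.23 tcp [0.4293 0.169  0.1521] yaw 8.72 tilt [-0.  0. -1.] F [ 0.8 -0.  -2. ] gap 0.0611 q [ 0.23 -0.12 -0.27  1.42  0.    1.65]
mat +y edge [[0.3612077  0.27037148]
 [0.46454269 0.28691214]] [0.41287519 0.27864181]
mat c [0.42951388 0.16990748]
box edge [[0.38567101 0.25413543]
 [0.44698922 0.26269456]] [0.42994359 0.16945055] 7.946314343001607
```

The mat edge gives a mat centre of (0.4295, 0.170) and the box centre projects to (0.430, 0.1695). Lowering.

>>> step_arm([
  [0, 1, 0, 0, 0, 0, 5.5],
  [0, 2, 0, 0, 0, 0, 5.5],
  [0, 2, 0, 0, 0, 0, 5.5],
  [0, 2, 0, 0, 0, 0, 5.5],
  [0, 1.5, 0, 0, 0, 0, 5.5],
  [0, 0.9, 0, 0, 0, 0, 5.5],
  [0, 0.5, 0, 0, 0, 0, 5.5],
  [0, 0.3, 0, 0, 0, 0, 5.5],
  [0, 0.2, 0, 0, 0, 0, 5.5],
  [0, 0.1, 0, 0, 0, 0, 5.5],
  [0, 0, 0, 0, 0, 0, 5.5],
])

```text
t: 44.2
tcp_pos: [0.4299, 0.1686, 0.0481]
tcp_rot: [-1.276, 1.096, -1.097]
force: [-0.1, 0.6, -2.5]
finger_gap: 0.0616
```

>>> step_arm([
  [0, 0.1, 0, 0, 0, 0, 5.5],
  [0, 0, 0, 0, 0, 0, 5.5],
])

```text
t: 44.37
tcp_pos: [0.4297, 0.1685, 0.0469]
tcp_rot: [-1.276, 1.096, -1.097]
force: [-0.3, -0.5, -2.3]
finger_gap: 0.0612
```

>>> step_arm([
  [0, 0.1, 0, 0, 0, 0, 5.5],
  [0, 0, 0, 0, 0, 0, 5.5],
])

```text
t: 44.53
tcp_pos: [0.4293, 0.1685, 0.0454]
tcp_rot: [-1.277, 1.097, -1.097]
force: [0.0, -0.2, -3.3]
finger_gap: 0.0616
```

>>> step_arm([
  [0, 0.1, 0, 0, 0, 0, 5.5],
  [0, 0.1, 0, 0, 0, 0, 5.5],
  [0, 0, 0, 0, 0, 0, 5.5],
])

```text
t: 44.78
tcp_pos: [0.429, 0.1684, 0.0431]
tcp_rot: [-1.277, 1.097, -1.097]
force: [-0.9, 0.7, -2.6]
finger_gap: 0.0616
```

>>> step_arm([
  [0, 0.1, 0, 0, 0, 0, 5.5],
  [0, 0, 0, 0, 0, 0, 5.5],
])

```text
t: 44.95
tcp_pos: [0.4291, 0.1684, 0.0421]
tcp_rot: [-1.277, 1.097, -1.097]
force: [0.5, 0.7, -2.1]
finger_gap: 0.0612
```

>>> step_arm([
  [0, 0.1, 0, 0, 0, 0, 5.5],
  [0, 0, 0, 0, 0, 0, 5.5],
])

```text
t: 45.12
tcp_pos: [0.429, 0.1684, 0.0411]
tcp_rot: [-1.277, 1.097, -1.097]
force: [-0.4, -0.5, -2.5]
finger_gap: 0.0614
```

>>> step_arm([
  [0, 0.1, 0, 0, 0, 0, 5.5],
  [0, 0, 0, 0, 0, 0, 5.5],
])

```text
t: 45.28
tcp_pos: [0.4291, 0.1684, 0.0401]
tcp_rot: [-1.277, 1.097, -1.097]
force: [-0.1, 0.2, -1.7]
finger_gap: 0.0613
```

>>> step_arm([
  [0, 0.1, 0, 0, 0, 0, 5.5],
  [0, 0, 0, 0, 0, 0, 5.5],
])

```text
t: 45.45
tcp_pos: [0.4293, 0.1685, 0.0397]
tcp_rot: [-1.277, 1.097, -1.097]
force: [-1.1, 0.7, 0.2]
finger_gap: 0.0616
```

Run:
```python
from h import *
st(); d=snap("side"); crop(d,(235,250,365,375),5,"pics/g27.png")
```

```text
t 45.45 tcp [0.4293 0.1685 0.0397] yaw 8.68 tilt [ 0.  0. -1.] F [-1.1  0.7  0.2] gap 0.0616 q [ 0.23 -0.05 -0.43  1.19 -0.    1.65]
```

View pics/g27.png

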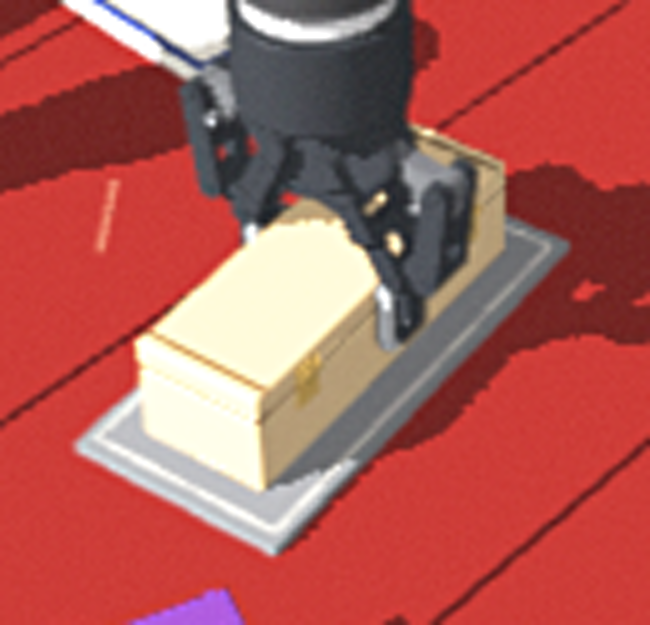

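Contact: z stopped following and the weight came off the wrist. Releasing and lifting clear.

>>> step_arm([
  [0, 0, 0, 0, 0, 0, 6.2],
  [0, 0, 0, 0, 0, 0, 6.6],
  [0, 0, 0, 0, 0, 0, 7.1],
  [0, 0, 0, 0, 0, 0, 7.5],
  [0, -0.5, 0, 0, 0, 0, 7.5],
  [0, -1, 0, 0, 0, 0, 7.5],
  [0, -2, 0, 0, 0, 0, 7.5],
  [0, -3, 0, 0, 0, 0, 8],
  [0, -3, 0, 0, 0, 0, 8.5],
  [0, -3, 0, 0, 0, 0, 8.5],
  [0, -3, 0, 0, 0, 0, 8.5],
  [0, -3, 0, 0, 0, 0, 8.5],
  [0, -3, 0, 0, 0, 0, 8.5],
  [0, -2, 0, 0, 0, 0, 8.5],
  [0, -1, 0, 0, 0, 0, 8.5],
  [0, 0, 0, 0, 0, 0, 8.5],
  [0, 0, 0, 0, 0, 0, 8.5],
])

```text
t: 46.92
tcp_pos: [0.4294, 0.1685, 0.2845]
tcp_rot: [-1.276, 1.096, -1.097]
force: [1.3, 0.5, 0.1]
finger_gap: 0.0852
```

Run:
```python
from h import *
st(); w=snap("wrist"); cv2.imwrite("pics/w28.png",w["color"][:,:,::-1]); cv2.imwrite("pics/s28.png",snap("scene")["color"][:,:,::-1])
for c in blobs(w,(15,25,100),(35,140,255),(230,40,430,340),1500): print("box",rect(w,c,.057))
for c in blobs(w,(0,0,60),(179,24,255),(200,30,440,360),800)[:2]: print("mat",rect(w,c,.005))
d=snap("side"); cv2.imwrite("pics/d28.png",d["color"][:,:,::-1])
```

```text
t 46.92 tcp [0.4294 0.1685 0.2845] yaw 8.69 tilt [ 0.001  0.    -1.   ] F [1.3 0.5 0.1] gap 0.0852 q [ 0.23 -0.11  0.    1.68  0.    1.65]
box [428.6 170.5 179.1  68.8 -81.4]
mat [429.3 170.4 218.2 104.1 -81. ]
```

View pics/w28.png

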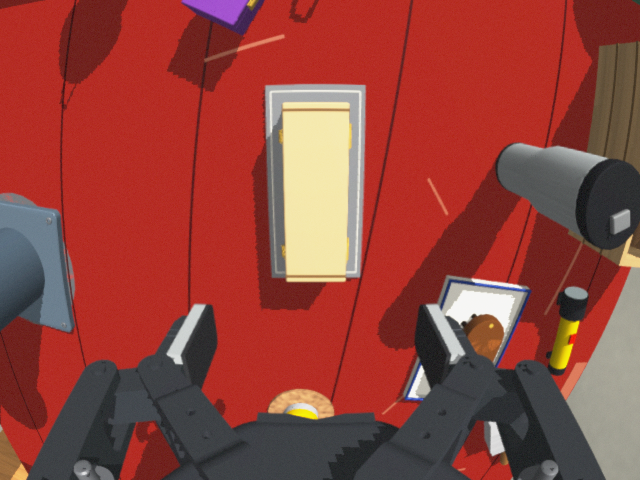

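View pics/s28.png

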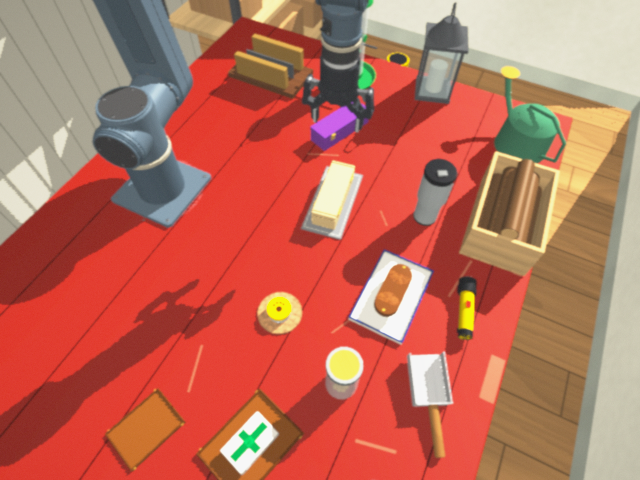

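View pics/d28.png

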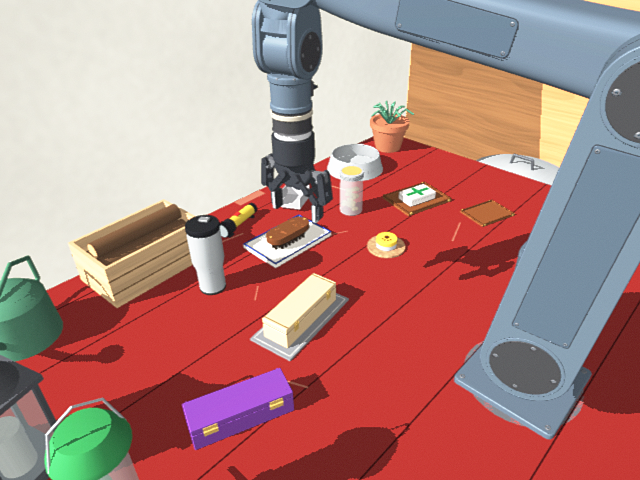

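The wrist view shows the box at (316,190), centred on the mat to about 1 mm and 0.4°. In the scene view the jar (343,372) and mug (435,190) stand where they were, and all four things are in place. Handing in.

```bash
python3 -c "
from cell import manip
print(manip.close_job())"
```

```text
the job is handed in; nothing more can be done
None
```

I took the pile apart from the top down and put each thing away in the order asked, then handed the job in at about 47 s with the gripper open and clear. Each thing was set down until I felt light contact (5 N or less), and the jar and travel mug look unmoved in the last pictures.

| Thing | Place | Off centre | Angle to its place |
|---|---|---|---|
| Balm tin | cork coaster | under 1 mm | round |
| First-aid tin | leather tray (the 165 mm one) | about 2 mm | 0.1° |
| Brush, bristles down | enamel tray | about 2 mm | 0.1° |
| Birch box | felt mat | about 1 mm | 0.4° |

No check failed. The one disagreement was the enamel tray's position, where the views differed by a few millimetres. I placed the brush by the close wrist view, and a wrist view after release gave the 2 mm in the table.

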